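# Knock a stuck chocolate block out of its mould cup with the lever stand

## Robot

A 7-joint arm with a two-finger parallel gripper is mounted at the origin on the work surface. World frame = base frame: x ahead of the robot, y to its left, z up, the work surface at z = 0. Lengths are in m, angles in rad, forces in N, time in s.
With the tool pointing down it reaches from about 0.4 to 0.85 m from the base axis. Payload 4.5 kg.
Tool frame: the origin (TCP) lies at the very end of the fingers, on their centre line; the grasp point (between the pads) lies behind it (manip.grasp_offset is the z of the grasp point in the tool frame, in m); z points along the fingers, y is the direction in which the jaws open and shut (so a half turn about z gives the same grasp; the last joint's range is limited). The gripper opens to 88 mm and grips with 3 to 60 N. Pads are 18 mm wide; open, the fingers measure 123 mm over their backs; the gripper's body (75 mm by 187 mm) begins 45 mm behind the grasp point.
Start: joints at [1.141, 0.689, -0.195, 1.565, 0.157, 0.902, -0.215], TCP at [0.28, -0.559, 0.2] pointing down, gripper open.
Joint ranges: [-3.01, 3.01], [-0.46, 2.08], [-1.47, 1.51], [0.13, 2.56], [-1, 4.14], [0.04, 2.09], [-2.66, 2.66]. Speed limits (rad/s): [2.57, 2.57, 3.14, 3.14, 3.14, 3.14, 3.14].

## Interface

Orientations are given as [roll, pitch, yaw] about the fixed x, y, z axes, in that order (R = Rz(yaw) Ry(pitch) Rx(roll)).
In Python, from rig import manip, eyes gives the robot as it stands.
- The arm moves only by the shell command python3 -m handwheel 'ROWS' [FORCE]. ROWS is JSON, a list of rows, each a list of 7 numbers: the closure, from 0 (fully open) to 1 (shut), then the shift along the world's x, y, z in cm, then the turn, a rotation vector about the world's x, y, z in rad. In form: [[fingers, x, y, z, rx, ry, rz], ...]. A call has exactly 8 rows; each row shifts and turns the commanded pose from where the row before left it; what a row does not reach is not made up. A row lasts 1/10 s, in which the tool goes at most 50 mm and 8.59 degrees, less where a joint would pass 70% of its speed; a pose out of reach is approached as far as the arm can. A call with a gripper value outside its range is refused whole. The fingers move at their own pace and stop on an object; FORCE is the grip in N (left out, the last holds). Time passes only in rows, so rows that do not move let the fingers close, or fill a call up. It gives the time, the measured TCP pose, the force and the opening at its end, in the units of the state.
- manip.sense(): the state, without advancing time (a new reading comes with each control period).
- eyes.capture(name): name is "scene" or "top" or "wrist"; returns a dict with "frame" (420x560x3 uint8, red, green, blue), "depth" (420x560 float32, m along the optical axis (not along the pixel's ray), 0 where there is no reading), "fov_y" (degrees; the focal length in pixels is half the picture's height over the tangent of half this angle, whatever the lens; pixels are square), "cx", "cy" (the principal point, pixels), "dist" ([k1, k2, p1, p2, k3] as OpenCV has them; the pictures are not rectified), "R" (3x3) and "t" (3): a world point X has camera coordinates R X + t. Camera axes: x right, y down, z forward; pixel columns grow to the right and rows downward; lengths in m; the calibration is good to about 2 mm. A picture is of the moment at which its call begins.
- manip.job_done(): hands the job in, once; it reports no verdict.
The state is a dict: "t": time; "joint_pos": joint angles; "joint_vel": joint speeds; "joint_torque": joint torques, N m; "tool_pos": TCP position; "tcp_rot": TCP orientation; "contact_force": force on the tool from outside, world axes, zero at the start; "wrist_torque": the same for the moment, N m; "grip_width": finger opening in m.
Only numpy, scipy, OpenCV 4.12 (cv2) and the standard library are available. Lean on these libraries where they do the work, as an engineer would, in place of code of your own. Each camera call takes 0.05 s, during which the arm holds its last target.

## Task

A set chocolate block is stuck in the mould cup of the knock-out stand. Push the stand's lever gently down until it bears on its stop screw, so that the rod comes up through the hole in the cup's floor and raises the block without cracking it; do not force the lever against the stop. Then draw the block out of the cup and set it down, without dropping it, upright in the middle of the round marble board; leave the jar, bowl, spoon rest and spatula where they are.

Things in the scene. Friction and masses are not known exactly. Their poses are not given: they have to be found in the camera images.
- stand: Knock-out stand screwed to the shelf: grey base 110 (x) by 200 mm (y -140 to +60), 12 mm thick, four posts, aluminium top plate 104 mm square with a steel mould cup on it. Origin on the shelf under the cup's axis, z up; the lever sticks out along -y.
- cup_floor (a point): Centre of the cup's floor (upper face of the top plate), 108 mm above the stand's origin. A 22 mm hole for the rod goes through it here.
- cup_rim (a point): Centre of the cup's mouth, 144 mm above the stand's origin, 36 mm above the cup's floor. The cup is 70 mm wide outside.
- rod: Steel knock-out rod, 16 mm thick, upright on the cup's axis under the block. Origin at the centre of its top face. It only slides up and down with the lever. With the lever fully up it is at z = 98 mm in the stand's frame; it starts 1 to 10 mm below the cup's floor and reaches 16 to 23 mm above the floor when the lever is on its stop screw.
- lever: Steel hand lever. Origin on its pivot at y = -75 mm, z = 55 mm in the stand's frame; it turns about the stand's x axis, from fully up (axes parallel to the stand's) down until it bears on the stop screw, after 0.365 to 0.465 rad. It stays where left. About 2 N on the knob move it freely, some 7 to 11 N shove the stuck block along; over 20 N bends it.
- lever_knob (a point): Centre of the flat top of the lever's black disc knob (36 mm wide), where to push down. In the stand's frame it goes from y = -177, z = 103 mm (fully up) on a circle of 113 mm radius about the pivot down to z = 52 to 63 mm (y = -188 mm), where the lever meets its stop screw. 1 mm down lifts the rod about 0.68 mm. It starts in the upper quarter of its travel.
- stop: Adjustable stop of the lever: a boss 20 mm wide, 6 mm tall, on the base under the lever (origin at its foot, y = -120, z = 12 mm in the stand's frame) with an upright 10 mm brass screw in it. The screw's height is set differently each time and is not measured: its top is 37.8 to 42.8 mm above the shelf. The lever, 45 mm out from its pivot, comes to bear on it, which is to be felt.
- block: Dark chocolate disc, 56 mm wide, 32 mm tall, grid on top, 0.1 kg. Origin at the centre of its underside. It starts on the cup's floor, top 4 mm below the rim, stuck to the wall: 7 to 12 N move it, and it stays where pushed. With the lever on its stop it stands 12 to 19 mm out of the cup; grip it there, pull straight up. It cracks if the rod pushes with over 20 N, as when the rod runs into it fast.
- board: Loose round board of pale marble, diameter 140 mm, 12 mm thick. Origin at the centre of its underside; its upper face is 12 mm above.
- jar: Lidded glass jar, diameter 72 mm, 110 mm tall, origin at the centre of its underside. Leave alone.
- bowl: Stainless bowl, diameter 130 mm, 60 mm tall, origin at the centre of its underside. Leave alone.
- spoonrest: Blue ceramic spoon rest, a shallow dish of 110 mm diameter, 18 mm tall, origin at the centre of its underside. Leave alone.
- spatula: Bamboo spatula, 260 mm long, lying on the shelf, handle towards its own -x. Leave alone.
Things that resemble listed ones, but are neither listed nor needed, are in the scene too. What is meant by the block is not purple or white, and is the smaller of those in its own colour.

How it is judged:
On the way:
1. the lever bears on its stop screw and the rod has raised the block in the cup (contact force between lever and stop above 0.5 N and z of rod in the frame of stand above 0.1225 m and z of block in the frame of stand above 0.122 m and horizontal distance between block and stand below 0.006 m), for 0.2 s.
At the end, for the whole second after the job is handed in: The block stands upright (within 0.1 rad, grid side up) and at rest on the marble board, its centre within 25 mm of the board's centre (horizontal distance between block and board below 0.025 m and z of block in the frame of board between 0.009 and 0.015 m and angle between each of block, board's own z axis and vertical below 0.1 rad and linear speed of block below 0.02 m/s); the robot touches nothing.
It fails at once if the rod pushed on the block with more than 20 N: it cracks (contact force between rod and block above 20 N).
It fails at once if the robot forced the lever with more than 20 N (contact force between any of the fingers, the arm and lever above 20 N).
It fails at once if the block was let go in mid-air, more than 8 mm above the board, or beside it (horizontal distance between block and stand above 0.03 m and contact force between the fingers and block below 0.02 N and (z of block in the frame of board above 0.02 m or horizontal distance between block and board above 0.07 m)).
It fails at once if the block was tipped over (angle between block's own z axis and vertical above 0.6 rad).
It fails at once if a bystander was moved by more than 20 mm (distance of any of jar, bowl, spoonrest, spatula from where it was at the start of the episode above 0.02 m).
It also fails if it takes over 51 s, if anything falls off the work surface, if the arm or the gripper's body presses on something with over 40 N, if the wrist force passes 120 N, or if a joint passes its speed limit or range.

## Working session

There is one attempt and no reset: what is moved stays moved. The work goes in short steps, Python scripts to look and compute and a shell command to move; the robot and the scene stay as the last step left them, time stands still between calls to the robot, and variables do not carry over. Pictures are saved under pics/ and viewed, and the job is handed in when it is done.

```bash
ls; mkdir -p pics
python3 - <<'E'
from rig import manip, eyes
import cv2, numpy as np
print(manip.sense()); print(manip.grasp_offset)
for n in ["scene","top","wrist"]:
    c=eyes.capture(n); cv2.imwrite(f"pics/{n}0.png",c["frame"][:,:,::-1])
    np.savez(f"{n}0.npz",**c)
    print(n,c["fov_y"],c["cx"],c["cy"],c["dist"],c["R"].tolist(),c["t"].tolist())
E
```

```text
pics
{'t': 0.0, 'joint_pos': array([ 1.14080293,  0.68997239, -0.19447322,  1.56635378,  0.1573165 ,
        0.90245454, -0.21508578]), 'joint_vel': array([-0.00076525,  0.0013818 , -0.00161857,  0.00208592, -0.00054819,
       -0.00039575, -0.00102899]), 'joint_torque': array([ 9.01577423e-04, -5.27566159e+01, -1.26624450e+00, -1.53429848e+01,
       -5.25049295e-02,  6.64291583e-03,  1.46079806e-04]), 'tool_pos': array([ 0.27920863, -0.55839311,  0.19941368]), 'tcp_rot': array([-3.13980223e+00,  1.64503055e-04,  4.63872138e-01]), 'contact_force': array([-0.12139334,  0.02326863, -0.93101145]), 'wrist_torque': array([ 0.0138386 , -0.02233235, -0.03475929]), 'grip_width': 0.08793569837941015}
-0.0187
scene 49.298902778904115 278.09980343094793 211.22689215124223 [0.04961095 0.         0.         0.         0.        ] [[0.7838434304160974, 0.6208241328698704, -0.012917919333148408], [0.4168661876685265, -0.5415198656363267, -0.7300539820451114], [-0.4602304402929396, 0.5668629738901529, -0.6832673786009242]] [-0.4328034845462398, -0.19375303163559146, 1.5332089582514572]
top 45.97035445134452 279.86615065593026 209.54045353279386 [-0.03620033  0.          0.          0.          0.        ] [[-0.08199685446764823, -0.996619677119465, 0.005072971092473727], [-0.975198708074236, 0.07918239459469259, -0.20668243311077986], [0.20558208975431905, -0.0218944642442824, -0.9783949288542451]] [0.012038217916542604, 0.6179370475936846, 1.0457253459365605]
wrist 67.20537565548558 276.63148819389545 212.24192845162122 [-0.06756861  0.          0.          0.          0.        ] [[0.44846112062448296, -0.8937984100958467, -0.002650546806347828], [-0.8487376341342081, -0.42677798519387133, 0.31225787381286363], [-0.28022678617952174, -0.13778589718835338, -0.9499936814755668]] [-0.6247010135665276, -0.04324189982372275, 0.39038419731881424]
```

View pics/scene0.png

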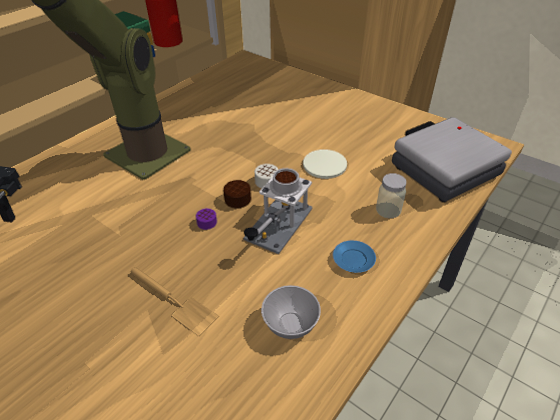

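View pics/top0.png

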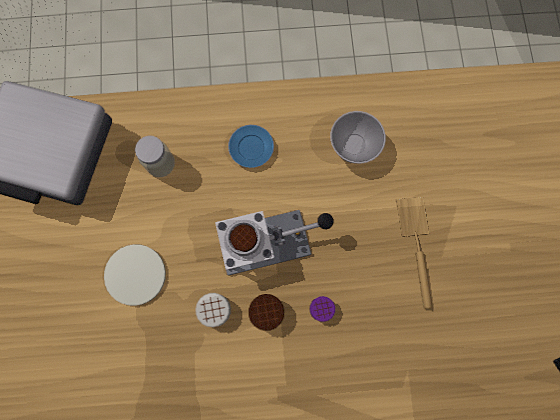

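View pics/wrist0.png

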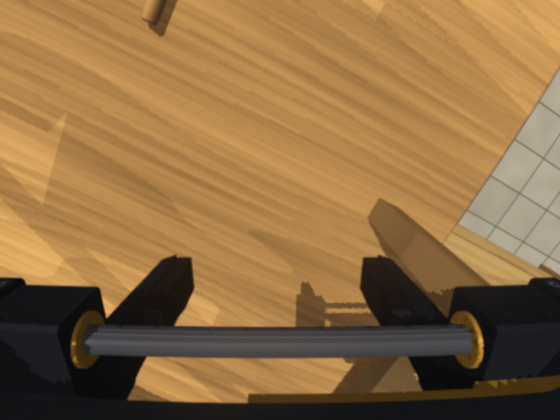

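Scene view: cup with the block at about (287,179), knob (251,233), board (325,164). Top view: block in the cup at (243,237), knob (325,221), board (135,275), with decoys white (213,310), large brown (266,312) and purple (322,309). Now I'll measure them.

```bash
cat > h.py <<'E'
import cv2, numpy as np
def load(n): return dict(np.load(n))
def K(c):
    h=c["frame"].shape[0]; f=h/2/np.tan(np.radians(float(c["fov_y"]))/2)
    return np.array([[f,0,float(c["cx"])],[0,f,float(c["cy"])],[0,0,1]])
def rays(c,px):
    px=np.asarray(px,float).reshape(-1,1,2)
    n=cv2.undistortPoints(px,K(c),c["dist"]).reshape(-1,2)
    d=np.c_[n,np.ones(len(n))]@c["R"]   # R^T d
    o=-c["R"].T@c["t"]
    return o,d
def onplane(c,px,z):
    o,d=rays(c,px); s=(z-o[2])/d[:,2]; return o+s[:,None]*d
def tri(c1,p1,c2,p2):
    o1,d1=rays(c1,p1);o2,d2=rays(c2,p2)
    d1=d1[0]/np.linalg.norm(d1[0]);d2=d2[0]/np.linalg.norm(d2[0])
    s=np.linalg.lstsq(np.c_[d1,-d2],o2-o1,rcond=None)[0]
    a=o1+s[0]*d1;b=o2+s[1]*d2
    return (a+b)/2,np.linalg.norm(a-b)
def cloud(c):
    h,w=c["depth"].shape
    u,v=np.meshgrid(np.arange(w),np.arange(h))
    o,d=rays(c,np.c_[u.ravel(),v.ravel()])
    P=o+d*c["depth"].reshape(-1,1)
    P[c["depth"].ravel()<=0]=np.nan
    return P.reshape(h,w,3)
def crop(c,x0,y0,x1,y1,s,name):
    cv2.imwrite(name,cv2.resize(c["frame"][y0:y1,x0:x1,::-1],None,fx=s,fy=s,interpolation=cv2.INTER_CUBIC))
E
python3 - <<'E'
from h import *
t=load("top0.npz");s=load("scene0.npz")
crop(t,200,190,350,290,5,"pics/topc.png");crop(s,210,150,350,255,5,"pics/scenec.png")
for c,pts in((t,[(243,237),(325,221),(135,275),(213,310),(266,312),(224,228)]),(s,[(287,179),(251,233),(325,164)])):
    P=cloud(c)
    for p in pts: print(p,P[p[1],p[0]].round(4),c["frame"][p[1],p[0]])
E
```

```text
(243, 237) [0.5491 0.0438 0.1421] [93 44 32]
(325, 221) [ 0.5765 -0.1328  0.099 ] [30 31 34]
(135, 275) [0.5018 0.3035 0.0138] [180 178 166]
(213, 310) [0.4086 0.1262 0.0414] [135 121 112]
(266, 312) [0.3948 0.0102 0.0481] [85 44 26]
(224, 228) [0.5766 0.0845 0.1115] [48 49 56]
(287, 179) [0.5552 0.0367 0.1404] [64 28 11]
(251, 233) [ 0.5829 -0.143   0.1009] [25 24 26]
(325, 164) [0.5111 0.2918 0.0151] [218 216 197]
```

View pics/topc.png

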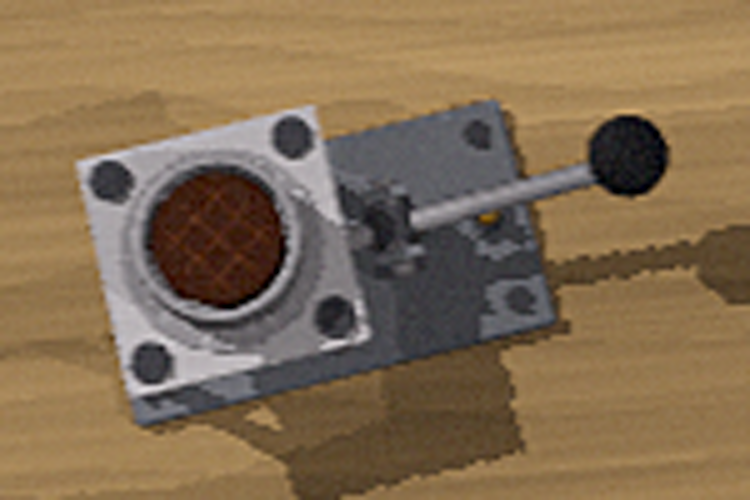

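View pics/scenec.png

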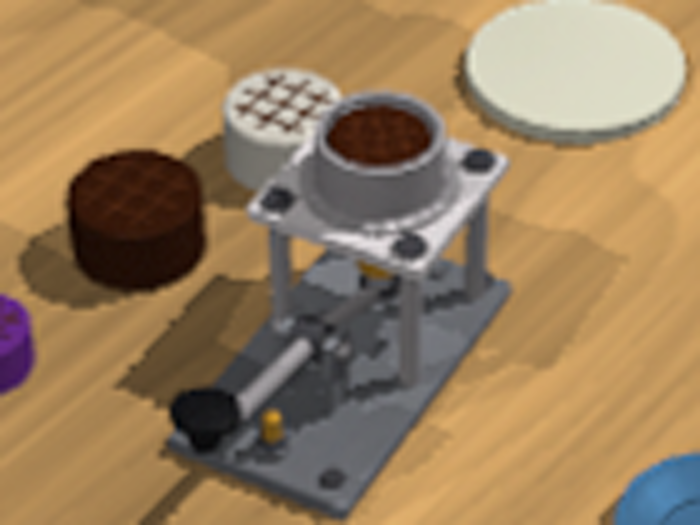

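The crops show a clear view of the brown block inside the cup, the black knob, and the brass stop. Now masks and triangulation.

```bash
cat >> h.py <<'E'
def blob(m,seed):
    n,l,st,ce=cv2.connectedComponentsWithStats(m.astype(np.uint8),connectivity=4)
    k=l[seed[1],seed[0]]
    if k==0: return None
    cs,_=cv2.findContours((l==k).astype(np.uint8),cv2.RETR_EXTERNAL,cv2.CHAIN_APPROX_NONE)
    return max(cs,key=len)[:,0,:].astype(float), ce[k], st[k]
def circ(P):
    A=np.c_[2*P[:,:2],np.ones(len(P))]; b=(P[:,:2]**2).sum(1)
    x=np.linalg.lstsq(A,b,rcond=None)[0]; return x[:2],np.sqrt(x[2]+x[0]**2+x[1]**2)
def masks(c):
    f=c["frame"].astype(int);r,g,b=f[...,0],f[...,1],f[...,2]
    return dict(brown=(r>1.6*g)&(r>30)&(r<130)&(b<r*0.6), black=(f.max(2)<62)&(f.max(2)-f.min(2)<14), pale=(f.min(2)>135)&(r-b<45))
E
python3 - <<'E'
from h import *
t=load("top0.npz");s=load("scene0.npz")
mt=masks(t);ms=masks(s)
E_={}
for nm,k,z,pt,ps in (("block","brown",.14,(243,237),(287,179)),("knob","black",.10,(325,221),(251,233)),("board","pale",.012,(135,275),(325,164))):
    cen=[]
    for c,m,p in((t,mt,pt),(s,ms,ps)):
        B=blob(m[k],p)
        if B is None: print(nm,"none");continue
        e=cv2.fitEllipse(B[0].astype(np.float32)); cen.append(e[0])
        P=onplane(c,B[0],z); print(nm,e[0],B[2],"circle@z",circ(P)[0].round(4),circ(P)[1].round(4))
    if len(cen)==2: print(" tri",tri(t,cen[0],s,cen[1]))
# rim & plate heights by depth
for c in(t,s):
    P=cloud(c)
    d=np.hypot(P[...,0]-.549,P[...,1]-.041)
    m=(d<.045)&(P[...,2]>.146-.008)
    f=c["frame"].astype(int); grey=(f.max(2)-f.min(2)<25)&(f.max(2)>70)
    q=P[m&grey]; print("rim",len(q),circ(q),np.percentile(q[:,2],[10,50,90]).round(4))
    m=(d<.075)&(P[...,2]>.095)&(P[...,2]<.12); q=P[m]; print("plate",len(q),np.median(q,0))
    if len(q)>20: print(cv2.minAreaRect((q[:,:2]*1000).astype(np.float32)))
E
```

```text
block (242.97450256347656, 237.27450561523438) [230 225  27  26 531] circle@z [0.549 0.044] 0.026
block (285.2994079589844, 176.72332763671875) [276 171  20  12 175] circle@z [0.5454 0.0421] 0.0231
 tri (array([0.54738505, 0.04257587, 0.14093266]), np.float64(0.003784789494763619))
knob (324.90966796875, 220.77273559570312) [318 213  15  16 182] circle@z [ 0.5769 -0.1325] 0.0159
knob (251.09481811523438, 233.34542846679688) [244 227  16  14 149] circle@z [ 0.583  -0.1434] 0.0191
 tri (array([ 0.57748248, -0.13483347,  0.08991412]), np.float64(0.0032629300787734472))
board (133.8256072998047, 274.4031066894531) [ 104  244   61   61 2883] circle@z [0.5043 0.3067] 0.0685
board (324.722412109375, 162.61248779296875) [303 150  44  26 908] circle@z [0.5026 0.3026] 0.0676
 tri (array([0.50259886, 0.30637086, 0.00859553]), np.float64(0.0034542790975574727))
rim 248 (array([0.54888894, 0.04432427]), np.float64(0.03228453576039897)) [0.1402 0.1437 0.1466]
plate 1479 [0.53821109 0.04146781 0.10950937]
((549.1569213867188, 44.78627395629883), (104.62715911865234, 104.26448059082031), 9.468450546264648)
rim 182 (array([0.54839415, 0.03946473]), np.float64(0.03170596018670611)) [0.1396 0.1423 0.1452]
plate 659 [0.57344016 0.01138759 0.10955153]
((548.3458862304688, 39.792076110839844), (106.07508087158203, 107.47543334960938), 9.021164894104004)
```

```bash
R='[[0,1,1.8,0.8,0,0,-0.019],[0,1.6,3.1,0.5,0,0,-0.019],[0,1.8,3.3,0.4,0,0,-0.019],[0,1.8,3.3,0.4,0,0,-0.019],[0,1.8,3.3,0.4,0,0,-0.019],[0,1.8,3.3,0.4,0,0,-0.019],[0,1.8,3.3,0.4,0,0,-0.019],[0,1.8,3.3,0.4,0,0,-0.019]]'; python3 -m handwheel '[[0,1,1.8,0.8,0,0,-0.019],[0,1.6,3.1,0.5,0,0,-0.019],[0,1.8,3.3,0.4,0,0,-0.019],[0,1.8,3.3,0.4,0,0,-0.019],[0,1.8,3.3,0.4,0,0,-0.019],[0,1.8,3.3,0.4,0,0,-0.019],[0,1.8,3.3,0.4,0,0,-0.019],[0,1.8,3.3,0.4,0,0,-0.019]]'
```

```text
t: 0.95
tool_pos: [0.414, -0.3105, 0.2373]
tcp_rot: [-3.141, 0.0, 0.311]
contact_force: [0.5, -0.5, 0.0]
grip_width: 0.0879
```

```bash
python3 -m handwheel '[[0,2,3.6,0.2,0,0,-0.019],[0,2,3.6,0.2,0,0,-0.019],[0,2,3.6,0.2,0,0,-0.019],[0,2,3.6,0.2,0,0,-0.019],[0,2,3.6,0.2,0,0,-0.019],[0,2,3.6,0.2,0,0,-0.019],[0,1.7,3,0.2,0,0,-0.019],[0,1,2,0,0,0,-0.019]]'
python3 - <<'E'
from rig import manip, eyes
from h import *
c=eyes.capture("wrist"); np.savez("w1.npz",**c); cv2.imwrite("pics/w1.png",c["frame"][:,:,::-1])
print(manip.sense()["tool_pos"],manip.sense()["contact_force"])
E
```

```text
t: 1.75
tool_pos: [0.5619, -0.0424, 0.2513]
tcp_rot: [-3.14, -0.001, 0.163]
contact_force: [-0.5, -0.3, 0.2]
grip_width: 0.0883
[ 0.56316912 -0.03845185  0.25109969] [ 2.13596968  2.55198881 -0.1842318 ]
```

View pics/w1.png

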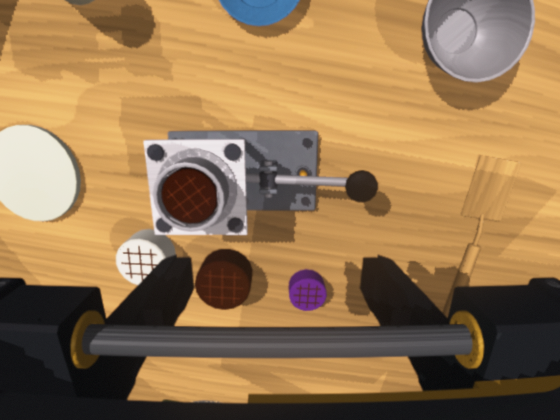

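The wrist picture shows the block in the cup at (190,195), the knob at (361,186) and the board at (35,172). It was taken while the arm was settling, so I'll retake and measure.

Run:
```python
from rig import manip, eyes
from h import *
c=eyes.capture("wrist"); np.savez("w2.npz",**c)
print(manip.sense()["tool_pos"],manip.sense()["contact_force"])
t=load("top0.npz");s=load("scene0.npz")
m=masks(c); P=cloud(c)
C={"t":{},"s":{},"w":{}}
for key,cc,seeds in(("t",t,[(243,237),(325,221),(135,275)]),("s",s,[(287,179),(251,233),(325,164)]),("w",c,[(190,195),(361,186),(35,172)])):
    mm=masks(cc)
    for nm,k,p,z in zip(("block","knob","board"),("brown","black","pale"),seeds,(.14,.1,.012)):
        B=blob(mm[k],p)
        if B is None: print(key,nm,None);continue
        C[key][nm]=cv2.fitEllipse(B[0].astype(np.float32))[0]
        q=onplane(cc,B[0],z); print(key,nm,np.round(C[key][nm],1),B[2],circ(q)[0].round(4),circ(q)[1].round(4))
for nm in("block","knob","board"):
    for a,ca,b,cb in(("w",c,"t",t),("w",c,"s",s),("t",t,"s",s)):
        if nm in C[a] and nm in C[b]: r=tri(ca,C[a][nm],cb,C[b][nm]); print(nm,a+b,r[0].round(4),r[1].round(4))
d=np.hypot(P[...,0]-.549,P[...,1]-.042)
f=c["frame"].astype(int); grey=(f.max(2)-f.min(2)<25)&(f.max(2)>70)
q=P[(d<.045)&(P[...,2]>.14)&grey]; print("rim",len(q),circ(q),np.median(q[:,2]))
q=P[(d<.08)&(P[...,2]>.1)&(P[...,2]<.116)];print("plate",np.median(q[:,2]),cv2.minAreaRect((q[:,:2]*1000).astype(np.float32)))
for nm in C["w"]:
    u,v=np.round(C["w"][nm]).astype(int); print(nm,P[v,u].round(4))
```

```text
[ 0.56184219 -0.0412986   0.25094461] [ 0.73776152 -0.15790272 -0.67800202]
t block [243.  237.3] [230 225  27  26 531] [0.549 0.044] 0.026
t knob [324.9 220.8] [318 213  15  16 182] [ 0.5769 -0.1325] 0.0159
t board [133.8 274.4] [ 104  244   61   61 2883] [0.5043 0.3067] 0.0685
s block [285.3 176.7] [276 171  20  12 175] [0.5454 0.0421] 0.0231
s knob [251.1 233.3] [244 227  16  14 149] [ 0.583  -0.1434] 0.0191
s board [324.7 162.6] [303 150  44  26 908] [0.5026 0.3026] 0.0676
w block [193.2 197.1] [ 166  170   55   55 2309] [0.5497 0.0414] 0.0265
w knob None
w board [ 36.9 173.8] [   0  126   80   95 6208] [0.5039 0.2988] 0.0662
block wt [0.5493 0.0433 0.1355] 0.0019
block ws [0.5495 0.0399 0.1428] 0.0039
block ts [0.5474 0.0426 0.1409] 0.0038
knob ts [ 0.5775 -0.1348  0.0899] 0.0033
board wt [ 0.5036  0.3093 -0.0019] 0.0036
board ws [0.5098 0.291  0.0204] 0.0007
board ts [0.5026 0.3064 0.0086] 0.0035
rim 1204 (array([0.55061732, 0.03978488]), np.float64(0.033494282562839726)) 0.14277193733786497
plate 0.1075445492518054 ((548.0328369140625, 42.372406005859375), (105.42359924316406, 104.99542999267578), 9.249565124511719)
block [0.5502 0.0418 0.1392]
board [0.5062 0.298  0.0108]
```

Run:
```python
from h import *
c=load("w2.npz");t=load("top0.npz"); m=masks(c); P=cloud(c)
d=np.hypot(P[...,0]-.578,P[...,1]+.134)
f=c["frame"].astype(int)
kb=(d<.03)&(P[...,2]>.085)&(f.max(2)<75)
n,l,st,ce=cv2.connectedComponentsWithStats(kb.astype(np.uint8)); k=1+np.argmax(st[1:,4]); print(st[k],ce[k])
q=P[l==k]; print("knob depth",np.percentile(q[:,2],[10,50,90]).round(4),np.median(q,0).round(4))
cs,_=cv2.findContours((l==k).astype(np.uint8),0,1); e=cv2.fitEllipse(max(cs,key=len)); print(e)
print(tri(c,e[0],t,(324.9,220.8)))
for z in(.095,.1): 
    r=circ(onplane(c,max(cs,key=len)[:,0].astype(float),z)); print(z,r)
```

```text
[349 173  32  31 757] [364.665786   188.54029062]
knob depth [0.0942 0.0972 0.0992] [ 0.5783 -0.1341  0.0972]
((364.656494140625, 188.52223205566406), (29.610647201538086, 30.817832946777344), 92.2532730102539)
(array([ 0.57785046, -0.13363647,  0.09615324]), np.float64(0.0016043582988060036))
0.095 (array([ 0.57774965, -0.13486353]), np.float64(0.017038611854311263))
0.1 (array([ 0.57872078, -0.13326813]), np.float64(0.016787709797751876))
```

```bash
python3 -m handwheel '[[1,0.4,-2.4,-1.5,0,0,0],[1,0.4,-2.5,-2,0,0,0],[1,0.4,-2.5,-2.5,0,0,0],[1,0.4,-1.6,-2.5,0,0,0],[1,0.1,-0.9,-2.5,0,0,0],[1,0,0,-1.6,0,0,0],[1,0,0,-0.9,0,0,0],[1,0,0,0,0,0,0]]' 10
python3 - <<'E'
from rig import manip, eyes
from h import *
c=eyes.capture("wrist"); np.savez("w3.npz",**c); cv2.imwrite("pics/w3.png",c["frame"][:,:,::-1])
s=manip.sense(); print(s["t"],s["tool_pos"],s["contact_force"],s["grip_width"])
E
```

```text
t: 2.65
tool_pos: [0.5761, -0.1457, 0.1152]
tcp_rot: [-3.141, 0.003, 0.159]
contact_force: [0.7, -0.2, -0.8]
grip_width: 0.026
2.7 [ 0.57710019 -0.14545724  0.11621673] [-1.23449485 -0.34015236  0.17355875] 0.022133362059639613
```

View pics/w3.png

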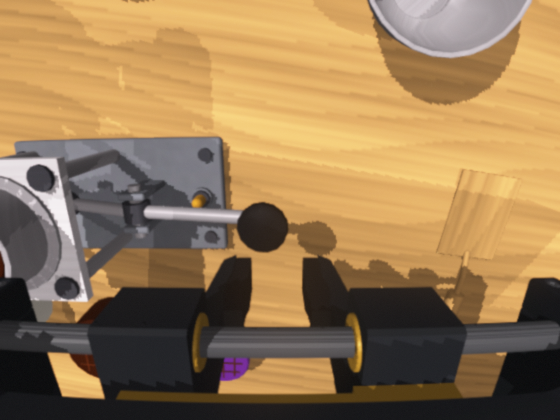

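The knob is at (262,225), and the fingertips (still closing) are at about (277,262). I'll check where the TCP projects.

Run:
```python
from h import *
c=load("w3.npz")
rv=cv2.Rodrigues(c["R"])[0]
pts=np.array([[.5768,-.1455,z] for z in (.116,.097)]+[[.578,-.134,.097]])
print(cv2.projectPoints(pts,rv,c["t"],K(c),c["dist"])[0].round(1).tolist())
f=c["frame"].astype(int);P=cloud(c)
kb=(P[...,2]>.085)&(P[...,2]<.105)&(f.max(2)<75)
n,l,st,ce=cv2.connectedComponentsWithStats(kb.astype(np.uint8)); k=l[225,262]; print(st[k],ce[k],np.median(P[l==k],0))
print(P[250:262:3,240].round(3), P[262,235].round(4))
cs,_=cv2.findContours((l==k).astype(np.uint8),0,1); print(circ(onplane(c,max(cs,key=len)[:,0].astype(float),.097)))
```

```text
[[[275.4, 244.3]], [[275.6, 232.9]], [[259.2, 228.8]]]
[ 237  203   51   49 1887] [262.22204557 226.9263381 ] [ 0.57985787 -0.13582609  0.09734108]
[[ 0.513 -0.118 -0.001]
 [ 0.509 -0.118 -0.001]
 [ 0.506 -0.119 -0.001]
 [ 0.583 -0.127  0.154]] [ 0.582  -0.1244  0.1567]
(array([ 0.57922484, -0.13591104]), np.float64(0.017031399618118424))
```

Run:
```python
from rig import manip, eyes
from h import *
c=eyes.capture("scene"); np.savez("s3.npz",**c)
s=manip.sense(); print(s["t"],s["tool_pos"],s["grip_width"])
crop(c,150,130,350,280,4,"pics/s3.png")
rv=cv2.Rodrigues(c["R"])[0]
print(cv2.projectPoints(np.array([s["tool_pos"],[.579,-.1355,.097]]),rv,c["t"],K(c),c["dist"])[0].round(1).tolist())
```

```text
2.75 [ 0.57780036 -0.14529314  0.11684987] 0.018281980583198475
[[[248.4, 228.0]], [[251.9, 231.7]]]
```

View pics/s3.png

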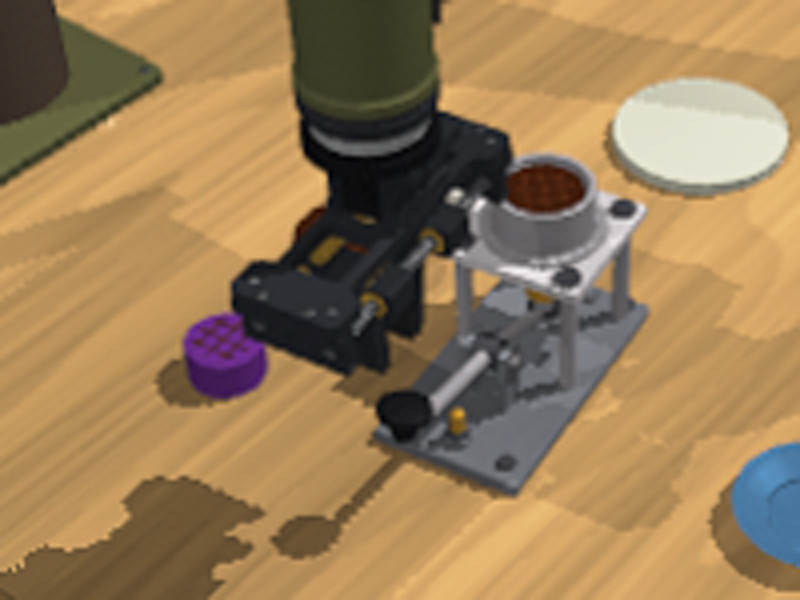

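Run:
```python
from h import *
for n in("s3.npz","w3.npz","scene0.npz"):
    c=load(n);P=cloud(c);f=c["frame"].astype(int)
    if n!="scene0.npz":
        m=(abs(P[...,0]-.58)<.03)&(abs(P[...,1]+.145)<.06)&(P[...,2]>.105)&(P[...,2]<.19)&(f.max(2)<90)
        q=P[m]; print(n,len(q), np.percentile(q[:,2],[0,2,10,50]).round(4))
        o=q[q[:,2]<np.percentile(q[:,2],5)]; print(o.min(0).round(4),o.max(0).round(4))
c=load("scene0.npz"); crop(c,0,150,40,240,6,"pics/s0f.png")
```

```text
s3.npz 137 [0.1547 0.1567 0.1591 0.1718]
[ 0.5719 -0.1635  0.1547] [ 0.589  -0.1279  0.1567]
w3.npz 3173 [0.1509 0.1545 0.1594 0.1748]
[ 0.5676 -0.1696  0.1509] [ 0.5912 -0.1203  0.1565]
```

View pics/s0f.png

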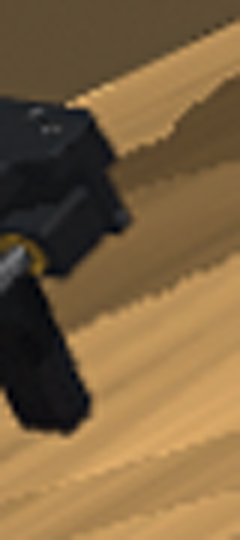

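```bash
python3 -m handwheel '[[1,0,0,0,0,0,0],[1,0,0,-0.2,0,0,0],[1,0,0,-0.2,0,0,0],[1,0,0,-0.2,0,0,0],[1,0,0,-0.2,0,0,0],[1,0,0,-0.2,0,0,0],[1,0,0,-0.2,0,0,0],[1,0,0,0,0,0,0]]'
python3 - <<'E'
from rig import manip, eyes
from h import *
c=eyes.capture("scene"); np.savez("s4.npz",**c)
s=manip.sense(); print(s["t"],s["tool_pos"],s["contact_force"],s["grip_width"])
crop(c,150,130,350,280,4,"pics/s4.png")
E
```

```text
t: 3.55
tool_pos: [0.5774, -0.1449, 0.1039]
tcp_rot: [-3.141, 0.001, 0.16]
contact_force: [-0.3, 0.2, -1.2]
grip_width: 0.0004
3.6 [ 0.57747738 -0.14498501  0.10401615] [ 0.21549661  0.31026826 -0.41525679] 0.0006402523867092383
```

View pics/s4.png

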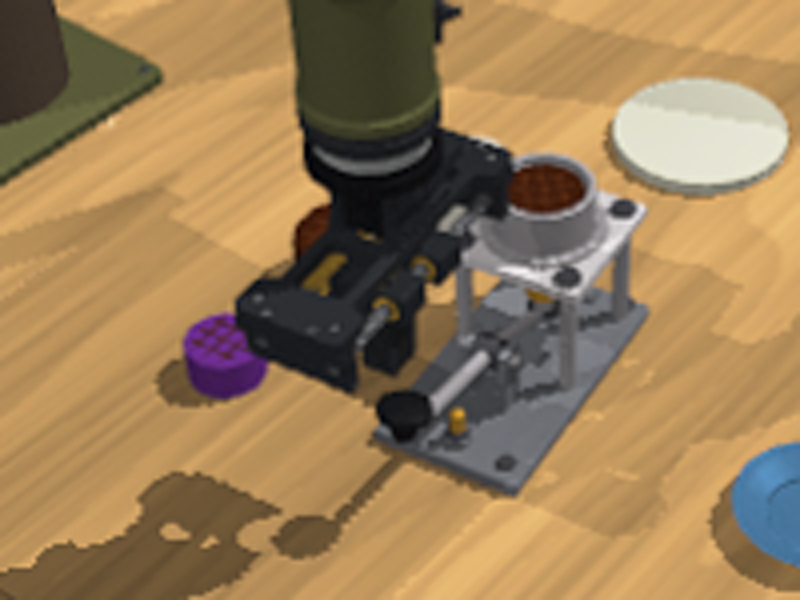

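Visible fingertips end at crop (390,367), well above the knob at (403,400), though the TCP reads 0.104. I'll settle which is right by touch.

```bash
python3 -m handwheel '[[1,0,0,-0.15,0,0,0],[1,0,0,-0.15,0,0,0],[1,0,0,-0.15,0,0,0],[1,0,0,-0.15,0,0,0],[1,0,0,-0.1,0,0,0],[1,0,0,-0.1,0,0,0],[1,0,0,-0.1,0,0,0],[1,0,0,0,0,0,0]]'; python3 -c "
from rig import manip
s=manip.sense();print(s['tool_pos'],s['contact_force'])"
```

```text
t: 4.4
tool_pos: [0.5775, -0.145, 0.0951]
tcp_rot: [-3.142, 0.0, 0.16]
contact_force: [0.4, -0.2, -0.6]
grip_width: 0.0002
[ 0.57752263 -0.14497068  0.09508591] [ 0.40010579 -0.16127429 -0.59873752]
```

```bash
python3 -m handwheel '[[1,0,0,-0.1,0,0,0],[1,0,0,-0.1,0,0,0],[1,0,0,-0.1,0,0,0],[1,0,0,-0.1,0,0,0],[1,0,0,-0.1,0,0,0],[1,0,0,-0.1,0,0,0],[1,0,0,0,0,0,0],[1,0,0,0,0,0,0]]'
python3 - <<'E'
from rig import manip, eyes
from h import *
c=eyes.capture("wrist"); np.savez("w5.npz",**c); cv2.imwrite("pics/w5.png",c["frame"][:,:,::-1])
c=eyes.capture("scene"); crop(c,200,180,300,255,7,"pics/s5.png")
P=cloud(c);f=c["frame"].astype(int)
m=(abs(P[...,0]-.58)<.03)&(abs(P[...,1]+.14)<.06)&(P[...,2]>.1)&(P[...,2]<.19)&(f.max(2)<90)
print(np.percentile(P[m][:,2],[0,2,10]))
s=manip.sense(); print(s["t"],s["tool_pos"],s["contact_force"],s["wrist_torque"])
E
```

```text
t: 5.2
tool_pos: [0.5776, -0.145, 0.0892]
tcp_rot: [3.142, -0.0, 0.16]
contact_force: [-0.1, 1.2, -0.6]
grip_width: 0.001
[0.10004326 0.10020128 0.10085901]
5.3 [ 0.57767883 -0.14498177  0.08927222] [0.30808032 0.06543781 0.36004487] [0.06043695 0.0566032  0.0073874 ]
```

View pics/w5.png

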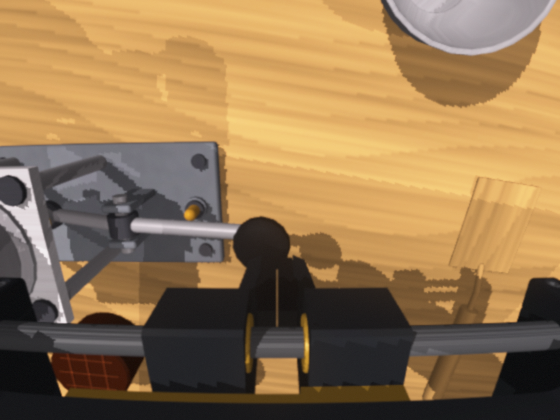

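View pics/s5.png

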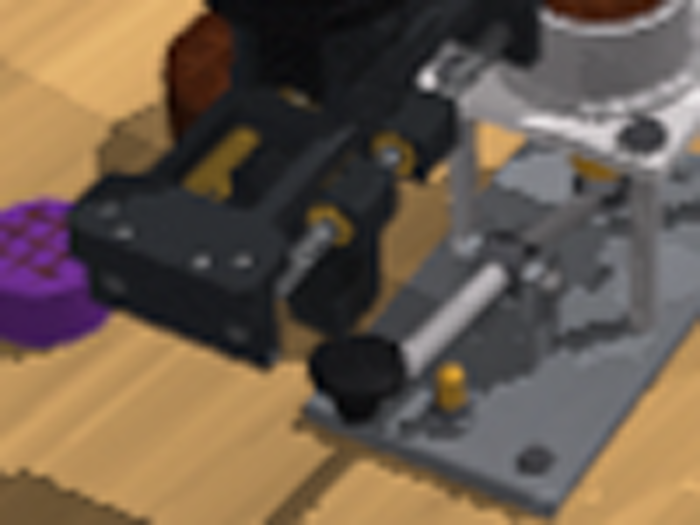

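Still no contact at 0.089, and both cameras put the real finger ends about 37 mm above the reported TCP. So I expect contact near a reported z of 0.060 and will approach it carefully.

```bash
python3 -m handwheel '[[1,0,0,-0.3,0,0,0],[1,0,0,-0.4,0,0,0],[1,0,0,-0.4,0,0,0],[1,0,0,-0.4,0,0,0],[1,0,0,-0.3,0,0,0],[1,0,0,-0.1,0,0,0],[1,0,0,-0.1,0,0,0],[1,0,0,0,0,0,0]]'
python3 - <<'E'
from rig import manip, eyes
from h import *
c=eyes.capture("wrist"); np.savez("w6.npz",**c); cv2.imwrite("pics/w6.png",c["frame"][:,:,::-1])
c=eyes.capture("scene"); crop(c,200,180,300,255,7,"pics/s6.png")
s=manip.sense(); print(s["t"],s["tool_pos"],s["contact_force"],s["wrist_torque"])
E
```

```text
t: 6.1
tool_pos: [0.5776, -0.145, 0.0692]
tcp_rot: [3.142, 0.0, 0.16]
contact_force: [0.5, -0.2, 0.2]
grip_width: 0.0005
6.2 [ 0.57770865 -0.1450151   0.06934727] [-0.09521856  0.28230376 -0.06524317] [-0.01325664 -0.01292501 -0.00641596]
```

View pics/w6.png

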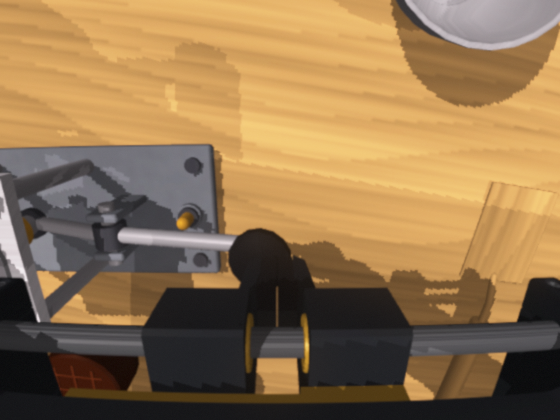

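View pics/s6.png

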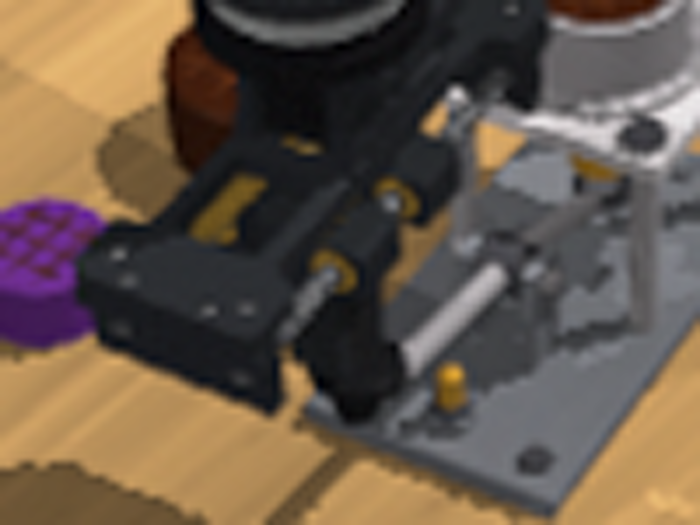

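The fingertip is now just above the knob at (260,258), offset outward as intended. I'll descend in 1 mm rows to feel the contact.

```bash
python3 -m handwheel '[[1,0,0,-0.1,0,0,0],[1,0,0,-0.1,0,0,0],[1,0,0,-0.1,0,0,0],[1,0,0,-0.1,0,0,0],[1,0,0,-0.1,0,0,0],[1,0,0,-0.1,0,0,0],[1,0,0,-0.1,0,0,0],[1,0,0,-0.1,0,0,0]]'; python3 -c "
from rig import manip
s=manip.sense();print(s['tool_pos'],s['contact_force'],s['wrist_torque'])"
```

```text
t: 7.0
tool_pos: [0.5777, -0.1455, 0.0614]
tcp_rot: [3.141, -0.0, 0.159]
contact_force: [-0.0, -0.5, 2.6]
grip_width: 0.0005
[ 0.5777452  -0.14551811  0.06139356] [-0.03494159 -0.54459205  2.64780066] [-0.26669505  0.06946103  0.05354316]
```

```bash
python3 -m handwheel '[[1,0,-0.01,-0.07,0,0,0],[1,0,-0.01,-0.07,0,0,0],[1,0,-0.01,-0.07,0,0,0],[1,0,-0.01,-0.07,0,0,0],[1,0,-0.01,-0.07,0,0,0],[1,0,-0.01,-0.07,0,0,0],[1,0,-0.01,-0.07,0,0,0],[1,0,-0.01,-0.07,0,0,0]]'; python3 -c "
from rig import manip
s=manip.sense();print(s['tool_pos'],s['contact_force'],s['wrist_torque'])"
```

```text
t: 7.8
tool_pos: [0.5779, -0.1458, 0.0556]
tcp_rot: [3.141, -0.0, 0.16]
contact_force: [1.2, -2.4, 2.0]
grip_width: 0.0008
[ 0.57785694 -0.14581271  0.05563927] [ 1.20695901 -2.35352775  1.95536476] [-0.41045709 -0.11076552  0.0123948 ]
```

```bash
python3 -m handwheel '[[1,0,-0.02,-0.05,0,0,0],[1,0,-0.02,-0.05,0,0,0],[1,0,-0.02,-0.05,0,0,0],[1,0,-0.02,-0.05,0,0,0],[1,0,-0.02,-0.05,0,0,0],[1,0,-0.02,-0.05,0,0,0],[1,0,-0.02,-0.05,0,0,0],[1,0,-0.02,-0.05,0,0,0]]'; python3 -c "
from rig import manip
s=manip.sense();print(s['tool_pos'],s['contact_force'],s['wrist_torque'])"; python3 -m handwheel '[[1,0,-0.02,-0.05,0,0,0],[1,0,-0.02,-0.05,0,0,0],[1,0,-0.02,-0.05,0,0,0],[1,0,-0.02,-0.05,0,0,0],[1,0,-0.02,-0.05,0,0,0],[1,0,-0.02,-0.05,0,0,0],[1,0,-0.02,-0.05,0,0,0],[1,0,-0.02,-0.05,0,0,0]]'; python3 -c "
from rig import manip
s=manip.sense();print(s['tool_pos'],s['contact_force'],s['wrist_torque'])"
```

```text
t: 8.6
tool_pos: [0.5778, -0.147, 0.0516]
tcp_rot: [-3.141, -0.0, 0.16]
contact_force: [1.6, -1.3, 3.7]
grip_width: 0.0004
[ 0.57777035 -0.14697301  0.05160447] [ 1.6440351  -1.34381224  3.65639731] [-0.02033007 -0.29259516 -0.01330246]
t: 9.4
tool_pos: [0.578, -0.1479, 0.0483]
tcp_rot: [-3.141, -0.001, 0.161]
contact_force: [-0.9, 2.0, 7.7]
grip_width: 0.0001
[ 0.57796548 -0.14786421  0.04829945] [-0.92138651  2.01086341  7.69063177] [ 0.30905657 -0.0662763   0.04810644]
```

Around 7.7 N, so the block is being shoved. Stop expected for reported z 0.016–0.028. Continuing at 5–6 mm/s.

```bash
python3 -m handwheel '[[1,0,-0.015,-0.05,0,0,0],[1,0,-0.015,-0.05,0,0,0],[1,0,-0.015,-0.05,0,0,0],[1,0,-0.015,-0.05,0,0,0],[1,0,-0.015,-0.05,0,0,0],[1,0,-0.015,-0.05,0,0,0],[1,0,-0.015,-0.05,0,0,0],[1,0,-0.015,-0.05,0,0,0]]'; python3 -c "
from rig import manip
s=manip.sense();print(s['tool_pos'],s['contact_force'],s['wrist_torque'])"; python3 -m handwheel '[[1,0,-0.015,-0.05,0,0,0],[1,0,-0.015,-0.05,0,0,0],[1,0,-0.015,-0.05,0,0,0],[1,0,-0.015,-0.05,0,0,0],[1,0,-0.015,-0.05,0,0,0],[1,0,-0.015,-0.05,0,0,0],[1,0,-0.015,-0.05,0,0,0],[1,0,-0.015,-0.05,0,0,0]]'; python3 -c "
from rig import manip
s=manip.sense();print(s['tool_pos'],s['contact_force'],s['wrist_torque'])"
```

```text
t: 10.2
tool_pos: [0.5782, -0.1488, 0.0443]
tcp_rot: [-3.14, -0.001, 0.161]
contact_force: [0.8, 1.0, 7.6]
grip_width: 0.0006
[ 0.57817159 -0.14883885  0.04433615] [0.80924085 1.04477805 7.59996032] [ 0.34539871 -0.08698465 -0.02174007]
t: 11.0
tool_pos: [0.5783, -0.1497, 0.0404]
tcp_rot: [-3.14, -0.001, 0.161]
contact_force: [0.2, 1.4, 7.5]
grip_width: 0.0004
[ 0.57829587 -0.14966718  0.04040622] [0.17180916 1.44110446 7.51210175] [ 0.53857457 -0.11160648  0.00264842]
```

```bash
python3 -m handwheel '[[1,0,-0.01,-0.06,0,0,0],[1,0,-0.01,-0.06,0,0,0],[1,0,-0.01,-0.06,0,0,0],[1,0,-0.01,-0.06,0,0,0],[1,0,-0.01,-0.06,0,0,0],[1,0,-0.01,-0.06,0,0,0],[1,0,-0.01,-0.06,0,0,0],[1,0,-0.01,-0.06,0,0,0]]'; python3 -c "
from rig import manip
s=manip.sense();print(s['tool_pos'],s['contact_force'],s['wrist_torque'])"
python3 - <<'E'
from rig import eyes
from h import *
c=eyes.capture("scene"); np.savez("s7.npz",**c); crop(c,200,160,320,255,6,"pics/s7.png")
E
```

```text
t: 11.8
tool_pos: [0.5784, -0.1506, 0.0356]
tcp_rot: [-3.14, -0.002, 0.161]
contact_force: [1.0, 2.3, 7.5]
grip_width: 0.0002
[ 0.578423   -0.15057653  0.03562946] [1.00930304 2.29585349 7.49113891] [ 0.54574015 -0.11625175 -0.01872084]
```

View pics/s7.png

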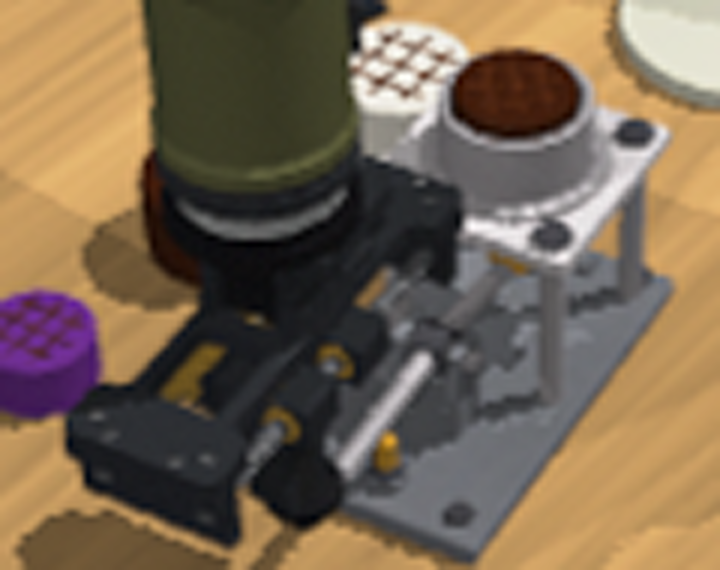

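The block's top now stands just above the rim at crop (515,90). Continuing with smaller steps.

```bash
python3 -m handwheel '[[1,0,-0.008,-0.06,0,0,0],[1,0,-0.008,-0.06,0,0,0],[1,0,-0.008,-0.06,0,0,0],[1,0,-0.008,-0.06,0,0,0],[1,0,-0.008,-0.06,0,0,0],[1,0,-0.008,-0.06,0,0,0],[1,0,-0.008,-0.06,0,0,0],[1,0,-0.008,-0.06,0,0,0]]'; python3 -c "
from rig import manip
s=manip.sense();print(s['tool_pos'],s['contact_force'],s['wrist_torque'])"; python3 -m handwheel '[[1,0,-0.005,-0.04,0,0,0],[1,0,-0.005,-0.04,0,0,0],[1,0,-0.005,-0.03,0,0,0],[1,0,-0.005,-0.03,0,0,0],[1,0,-0.005,-0.03,0,0,0],[1,0,-0.005,-0.03,0,0,0],[1,0,-0.005,-0.03,0,0,0],[1,0,-0.005,-0.03,0,0,0]]'; python3 -c "
from rig import manip
s=manip.sense();print(s['tool_pos'],s['contact_force'],s['wrist_torque'])"
```

```text
t: 12.65
tool_pos: [0.5785, -0.1513, 0.0309]
tcp_rot: [-3.14, -0.002, 0.161]
contact_force: [1.3, 2.6, 8.8]
grip_width: 0.0003
[ 0.57852227 -0.15126851  0.03086876] [1.28165872 2.56822949 8.80225682] [ 0.53320664 -0.14565244  0.06130467]
t: 13.45
tool_pos: [0.5786, -0.1516, 0.0283]
tcp_rot: [-3.14, -0.002, 0.161]
contact_force: [0.8, 2.5, 8.7]
grip_width: 0.0004
[ 0.57863708 -0.15156423  0.02828499] [0.78519352 2.4518674  8.69449327] [ 0.56251782 -0.16885656  0.00452764]
```

```bash
python3 -m handwheel '[[1,0,-0.002,-0.01,0,0,0],[1,0,-0.002,-0.01,0,0,0],[1,0,-0.002,-0.01,0,0,0],[1,0,-0.002,-0.01,0,0,0],[1,0,-0.002,-0.01,0,0,0],[1,0,-0.002,-0.01,0,0,0],[1,0,-0.002,-0.01,0,0,0],[1,0,-0.002,-0.01,0,0,0]]'; python3 -c "
from rig import manip
s=manip.sense();print(s['tool_pos'],s['contact_force'],s['wrist_torque'])"
```

```text
t: 14.25
tool_pos: [0.5786, -0.1517, 0.0275]
tcp_rot: [-3.14, -0.002, 0.161]
contact_force: [1.7, 2.2, 8.8]
grip_width: 0.0002
[ 0.57858373 -0.15171436  0.02750461] [1.69385873 2.23596157 8.77509262] [ 0.55911669 -0.17311472  0.02057646]
```

```bash
python3 -m handwheel '[[1,0,0,-0.01,0,0,0],[1,0,0,-0.01,0,0,0],[1,0,0,-0.01,0,0,0],[1,0,0,-0.01,0,0,0],[1,0,0,-0.01,0,0,0],[1,0,0,-0.01,0,0,0],[1,0,0,-0.01,0,0,0],[1,0,0,-0.01,0,0,0]]'; python3 -c "
from rig import manip
s=manip.sense();print(s['tool_pos'],s['contact_force'],s['wrist_torque'])"
```

```text
t: 15.05
tool_pos: [0.5786, -0.1517, 0.0267]
tcp_rot: [-3.14, -0.002, 0.161]
contact_force: [0.7, 2.4, 8.7]
grip_width: 0.0005
[ 0.57858462 -0.15172797  0.02670386] [0.72953855 2.35728477 8.65404243] [ 0.49045271 -0.1636034  -0.07010853]
```

```bash
python3 -m handwheel '[[1,0,0,-0.012,0,0,0],[1,0,0,-0.012,0,0,0],[1,0,0,-0.012,0,0,0],[1,0,0,-0.012,0,0,0],[1,0,0,-0.012,0,0,0],[1,0,0,-0.012,0,0,0],[1,0,0,-0.012,0,0,0],[1,0,0,-0.012,0,0,0]]'; python3 -c "
from rig import manip
s=manip.sense();print(s['tool_pos'],s['contact_force'],s['wrist_torque'])"
```

```text
t: 15.85
tool_pos: [0.5786, -0.1518, 0.0258]
tcp_rot: [-3.14, -0.002, 0.161]
contact_force: [0.8, 2.2, 9.1]
grip_width: 0.0005
[ 0.57863936 -0.15181655  0.02577422] [0.82649384 2.2443193  9.12834896] [ 0.55326184 -0.17791858 -0.00158137]
```

```bash
python3 -m handwheel '[[1,0,0,-0.012,0,0,0],[1,0,0,-0.012,0,0,0],[1,0,0,-0.012,0,0,0],[1,0,0,-0.012,0,0,0],[1,0,0,-0.012,0,0,0],[1,0,0,-0.012,0,0,0],[1,0,0,-0.012,0,0,0],[1,0,0,-0.012,0,0,0]]'; python3 -c "
from rig import manip
s=manip.sense();print(s['tool_pos'],s['contact_force'],s['wrist_torque'])"
```

```text
t: 16.65
tool_pos: [0.5786, -0.1519, 0.0248]
tcp_rot: [-3.14, -0.002, 0.161]
contact_force: [1.2, 1.6, 8.6]
grip_width: 0.0004
[ 0.57863358 -0.15185932  0.02480635] [1.18413428 1.62162938 8.58594852] [ 0.45521479 -0.19709185  0.00419448]
```

```bash
python3 -m handwheel '[[1,0,0,-0.012,0,0,0],[1,0,0,-0.012,0,0,0],[1,0,0,-0.012,0,0,0],[1,0,0,-0.012,0,0,0],[1,0,0,-0.012,0,0,0],[1,0,0,-0.012,0,0,0],[1,0,0,-0.012,0,0,0],[1,0,0,-0.012,0,0,0]]'; python3 -c "
from rig import manip
s=manip.sense();print(s['tool_pos'],s['contact_force'],s['wrist_torque'])"
```

```text
t: 17.45
tool_pos: [0.5786, -0.1519, 0.0239]
tcp_rot: [-3.141, -0.002, 0.161]
contact_force: [0.8, 0.3, 8.3]
grip_width: 0.0007
[ 0.57864333 -0.15193974  0.02385122] [0.77034661 0.29321691 8.28423488] [ 0.45176625 -0.19026358 -0.00289578]
```

```bash
python3 -c "
from rig import manip
s=manip.sense();print(s['t'],s['tool_pos'],s['contact_force'])"
```

```text
17.45 [ 0.57864333 -0.15193974  0.02385122] [0.77034661 0.29321691 8.28423488]
```

```bash
python3 -m handwheel '[[1,0,0,-0.012,0,0,0],[1,0,0,-0.012,0,0,0],[1,0,0,-0.012,0,0,0],[1,0,0,-0.012,0,0,0],[1,0,0,-0.012,0,0,0],[1,0,0,-0.012,0,0,0],[1,0,0,-0.012,0,0,0],[1,0,0,-0.012,0,0,0]]'
```

```text
t: 18.25
tool_pos: [0.5787, -0.152, 0.0229]
tcp_rot: [-3.141, -0.002, 0.161]
contact_force: [1.5, 2.0, 8.1]
grip_width: 0.0006
```

```bash
python3 -c "
from rig import manip
s=manip.sense();print(s['t'],s['tool_pos'],s['contact_force'])"
```

```text
18.25 [ 0.57865345 -0.15200859  0.0228976 ] [1.4570783  2.01932036 8.05575154]
```

```bash
python3 -m handwheel '[[1,0,0,-0.012,0,0,0],[1,0,0,-0.012,0,0,0],[1,0,0,-0.012,0,0,0],[1,0,0,-0.012,0,0,0],[1,0,0,-0.012,0,0,0],[1,0,0,-0.012,0,0,0],[1,0,0,-0.012,0,0,0],[1,0,0,-0.012,0,0,0]]'
```

```text
t: 19.05
tool_pos: [0.5786, -0.1521, 0.0219]
tcp_rot: [-3.141, -0.002, 0.161]
contact_force: [1.2, 1.3, 8.6]
grip_width: 0.0005
```

```bash
python3 -m handwheel '[[1,0,0,-0.012,0,0,0],[1,0,0,-0.012,0,0,0],[1,0,0,-0.012,0,0,0],[1,0,0,-0.012,0,0,0],[1,0,0,-0.012,0,0,0],[1,0,0,-0.012,0,0,0],[1,0,0,-0.012,0,0,0],[1,0,0,-0.012,0,0,0]]'
```

```text
t: 19.85
tool_pos: [0.5787, -0.1521, 0.021]
tcp_rot: [-3.141, -0.002, 0.161]
contact_force: [0.5, 2.3, 8.2]
grip_width: 0.0004
```

```bash
python3 -m handwheel '[[1,0,0,-0.012,0,0,0],[1,0,0,-0.012,0,0,0],[1,0,0,-0.012,0,0,0],[1,0,0,-0.012,0,0,0],[1,0,0,-0.012,0,0,0],[1,0,0,-0.012,0,0,0],[1,0,0,-0.012,0,0,0],[1,0,0,-0.012,0,0,0]]'
```

```text
t: 20.65
tool_pos: [0.5787, -0.1521, 0.02]
tcp_rot: [-3.141, -0.002, 0.161]
contact_force: [1.8, 1.9, 8.3]
grip_width: 0.0006
```

```bash
python3 -m handwheel '[[1,0,0,-0.012,0,0,0],[1,0,0,-0.012,0,0,0],[1,0,0,-0.012,0,0,0],[1,0,0,-0.012,0,0,0],[1,0,0,-0.012,0,0,0],[1,0,0,-0.012,0,0,0],[1,0,0,-0.012,0,0,0],[1,0,0,-0.012,0,0,0]]'
python3 - <<'E'
from rig import eyes
from h import *
c=eyes.capture("scene"); np.savez("s8.npz",**c); crop(c,220,160,320,255,6,"pics/s8.png")
P=cloud(c);f=c["frame"].astype(int);m=masks(c)["brown"]
d=np.hypot(P[...,0]-.549,P[...,1]-.041); q=P[m&(d<.03)]; print(len(q),np.percentile(q[:,2],[10,50,80,90]))
E
```

```text
t: 21.45
tool_pos: [0.5787, -0.1522, 0.0191]
tcp_rot: [-3.141, -0.002, 0.161]
contact_force: [0.5, 1.8, 8.9]
grip_width: 0.0005
298 [0.15044754 0.16058062 0.16220553 0.16297713]
```

View pics/s8.png

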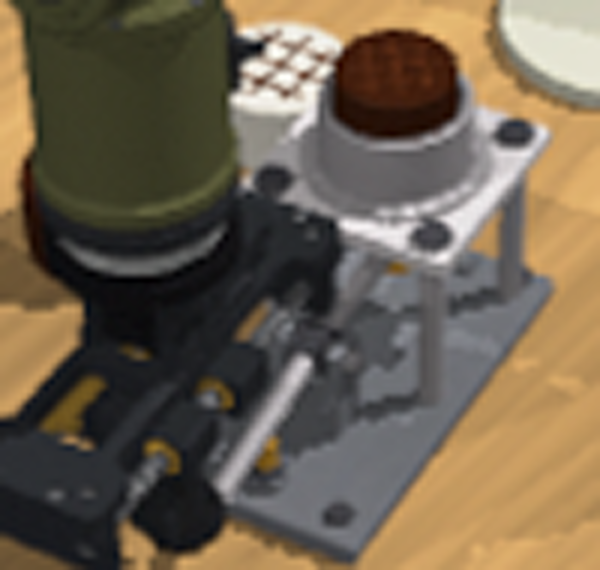

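The block stands well out of the cup (top z ≈ 0.161) and the lever is nearly at the brass screw. Continuing.

```bash
python3 -m handwheel '[[1,0,0,-0.012,0,0,0],[1,0,0,-0.012,0,0,0],[1,0,0,-0.012,0,0,0],[1,0,0,-0.012,0,0,0],[1,0,0,-0.012,0,0,0],[1,0,0,-0.012,0,0,0],[1,0,0,-0.012,0,0,0],[1,0,0,-0.012,0,0,0]]'
```

```text
t: 22.3
tool_pos: [0.5787, -0.1521, 0.0181]
tcp_rot: [-3.141, -0.002, 0.161]
contact_force: [1.0, 1.4, 8.7]
grip_width: 0.0005
```

```bash
python3 -m handwheel '[[1,0,0,-0.012,0,0,0],[1,0,0,-0.012,0,0,0],[1,0,0,-0.012,0,0,0],[1,0,0,-0.012,0,0,0],[1,0,0,-0.012,0,0,0],[1,0,0,-0.012,0,0,0],[1,0,0,-0.012,0,0,0],[1,0,0,-0.012,0,0,0]]'
```

```text
t: 23.1
tool_pos: [0.5787, -0.1522, 0.0171]
tcp_rot: [-3.141, -0.002, 0.161]
contact_force: [0.9, 1.4, 8.4]
grip_width: 0.0005
```

```bash
python3 -m handwheel '[[1,0,0,-0.012,0,0,0],[1,0,0,-0.012,0,0,0],[1,0,0,-0.012,0,0,0],[1,0,0,-0.012,0,0,0],[1,0,0,-0.012,0,0,0],[1,0,0,-0.012,0,0,0],[1,0,0,-0.012,0,0,0],[1,0,0,-0.012,0,0,0]]'
```

```text
t: 23.9
tool_pos: [0.5787, -0.1522, 0.0162]
tcp_rot: [-3.141, -0.002, 0.161]
contact_force: [0.6, 1.1, 9.6]
grip_width: 0.0006
```

```bash
python3 -m handwheel '[[1,0,0,-0.01,0,0,0],[1,0,0,-0.01,0,0,0],[1,0,0,-0.01,0,0,0],[1,0,0,-0.01,0,0,0],[1,0,0,-0.01,0,0,0],[1,0,0,-0.01,0,0,0],[1,0,0,0,0,0,0],[1,0,0,0,0,0,0]]'
```

```text
t: 24.7
tool_pos: [0.5787, -0.1522, 0.0157]
tcp_rot: [-3.141, -0.002, 0.161]
contact_force: [1.4, 1.1, 9.6]
grip_width: 0.0009
```

```bash
python3 -c "
from rig import manip
s=manip.sense();print(s['t'],s['tool_pos'],s['contact_force'])"
```

```text
24.7 [ 0.57868381 -0.15221749  0.01565674] [1.42856661 1.05436726 9.57653064]
```

```bash
python3 -m handwheel '[[1,0,0,-0.01,0,0,0],[1,0,0,-0.01,0,0,0],[1,0,0,-0.01,0,0,0],[1,0,0,-0.01,0,0,0],[1,0,0,-0.01,0,0,0],[1,0,0,-0.01,0,0,0],[1,0,0,-0.01,0,0,0],[1,0,0,0,0,0,0]]'
```

```text
t: 25.5
tool_pos: [0.5787, -0.1521, 0.0151]
tcp_rot: [-3.141, -0.002, 0.161]
contact_force: [0.5, 1.4, 9.9]
grip_width: 0.0003
```

```bash
python3 -m handwheel '[[1,0,0,-0.01,0,0,0],[1,0,0,-0.01,0,0,0],[1,0,0,-0.01,0,0,0],[1,0,0,-0.01,0,0,0],[1,0,0,-0.01,0,0,0],[1,0,0,-0.01,0,0,0],[1,0,0,-0.01,0,0,0],[1,0,0,0,0,0,0]]'
python3 - <<'E'
from rig import eyes,manip
from h import *
c=eyes.capture("scene"); np.savez("s9.npz",**c); crop(c,220,160,320,255,6,"pics/s9.png")
print(manip.sense()["contact_force"],manip.sense()["tool_pos"])
E
```

```text
t: 26.3
tool_pos: [0.5787, -0.1522, 0.0146]
tcp_rot: [-3.141, -0.002, 0.161]
contact_force: [0.0, 1.4, 11.0]
grip_width: 0.0005
[-0.34785197  0.99444865 11.06726907] [ 0.57874028 -0.15217831  0.01461554]
```

View pics/s9.png

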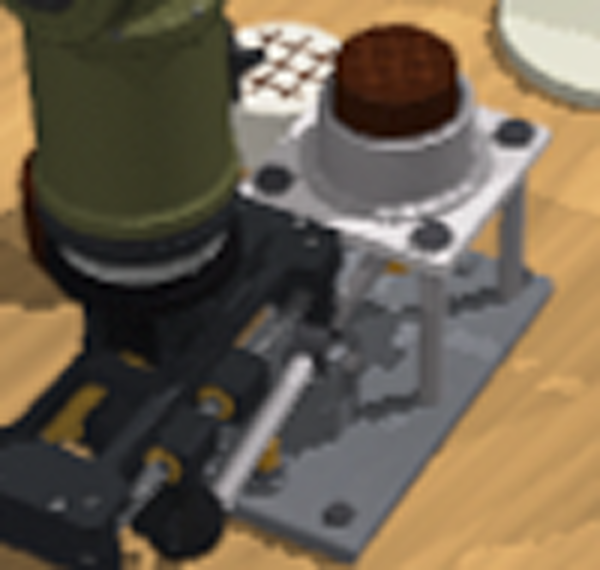

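Run:
```python
from h import *
for n in("s7.npz","s8.npz","s9.npz"):
    c=load(n);P=cloud(c);m=masks(c)["brown"]
    d=np.hypot(P[...,0]-.5485,P[...,1]-.0405)
    q=P[m&(d<.02)&(P[...,2]>.14)]; print(n,len(q),np.median(q,0).round(4),np.percentile(q[:,2],[20,80]).round(4))
    # fitted knob: dark region and rows of top edge of brown blob
    B=blob(m,(287,176)); print(B[2],B[1].round(2), B[0][:,1].min())
```

```text
s7.npz 114 [0.5488 0.0406 0.1507] [0.1494 0.1518]
[276 169  20  14 230] [285.4  175.33] 169.0
s8.npz 115 [0.5486 0.0406 0.1614] [0.1605 0.1626]
[276 165  20  18 300] [285.47 173.62] 165.0
s9.npz 113 [0.5487 0.0408 0.1645] [0.163  0.1659]
[276 164  20  19 317] [285.44 173.26] 164.0
```

The block's lift is about 23–24 mm, the top of the expected range, and the force is climbing above the 8.5 N shove level. That suggests the lever is meeting the stop. One more small nudge to confirm, then hold.

```bash
python3 -m handwheel '[[1,0,0,-0.01,0,0,0],[1,0,0,-0.01,0,0,0],[1,0,0,-0.01,0,0,0],[1,0,0,-0.01,0,0,0],[1,0,0,-0.01,0,0,0],[1,0,0,0,0,0,0],[1,0,0,0,0,0,0],[1,0,0,0,0,0,0]]';python3 -c "
from rig import manip
s=manip.sense();print(s['t'],s['tool_pos'],s['contact_force'])"
```

```text
t: 27.15
tool_pos: [0.5787, -0.1522, 0.0143]
tcp_rot: [-3.141, -0.002, 0.161]
contact_force: [0.8, 1.9, 14.0]
grip_width: 0.0005
27.15 [ 0.5787375  -0.15216866  0.01428919] [ 0.79481842  1.86230222 13.9577029 ]
```

14 N with the tool hardly moving: the lever is on its stop and was held for 0.3 s. Now I'll lift off, open, and hover above the block.

```bash
python3 -m handwheel '[[1,0,0,1.5,0,0,0],[0,0,1,4,0,0,0],[0,-0.4,2.6,4,0,0,0],[0,-0.6,3.8,3,0,0,0],[0,-0.6,4,1.2,0,0,0],[0,-0.6,4,0,0,0,0],[0,-0.5,2.8,0,0,0,0],[0,-0.3,1.2,0,0,0,0]]'; python3 -m handwheel '[[0,0,0,0,0,0,0],[0,0,0,0,0,0,0],[0,0,0,0,0,0,0],[0,0,0,0,0,0,0],[0,0,0,0,0,0,0],[0,0,0,0,0,0,0],[0,0,0,0,0,0,0],[0,0,0,0,0,0,0]]'
python3 - <<'E'
from rig import eyes,manip
from h import *
c=eyes.capture("wrist"); np.savez("w10.npz",**c); cv2.imwrite("pics/w10.png",c["frame"][:,:,::-1])
s=manip.sense();print(s["contact_force"],s["tool_pos"],s["tcp_rot"])
c=eyes.capture("scene"); np.savez("s10.npz",**c);crop(c,220,120,340,240,5,"pics/s10.png")
E
```

```text
t: 27.95
tool_pos: [0.546, 0.0444, 0.15]
tcp_rot: [-3.14, 0.002, 0.165]
contact_force: [0.0, -0.6, -0.7]
grip_width: 0.0545
t: 28.75
tool_pos: [0.5476, 0.0406, 0.1498]
tcp_rot: [3.142, 0.0, 0.16]
contact_force: [1.0, -0.1, -0.0]
grip_width: 0.0881
[ 0.43079264 -0.95224011 -0.59072392] [0.54765344 0.04064892 0.14979297] [ 3.14154798e+00 -3.79986287e-05  1.59906903e-01]
```

View pics/w10.png

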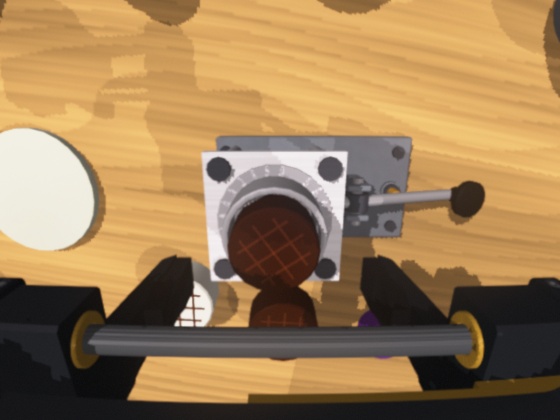

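View pics/s10.png

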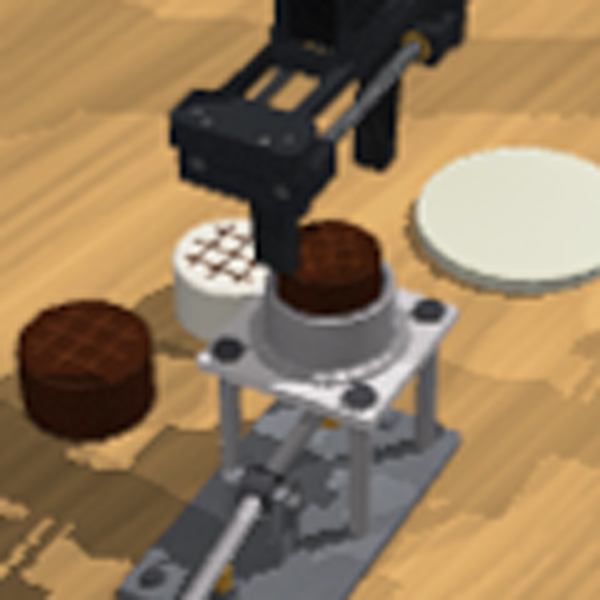

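Wrist: block top at (274,242), the fingers symmetric about column 277, lever still down. Scene: near fingertip beside the block at crop (285,270). Next the finger-end height and the block centre.

Run:
```python
from h import *
c=load("w10.npz");P=cloud(c);f=c["frame"].astype(int);m=masks(c)["brown"]
d=np.hypot(P[...,0]-.549,P[...,1]-.0415)
q=P[m&(d<.02)]; print("block top",np.median(q,0).round(4),np.percentile(q[:,2],[20,80]))
top=m&(d<.035)&(abs(P[...,2]-np.median(q[:,2]))<.006)
qq=P[top]; print("block centre minEnclosing",cv2.minEnclosingCircle((qq[:,:2]*1000).astype(np.float32)), qq.mean(0))
for x0,x1 in((150,195),(360,405)):
    reg=np.zeros(m.shape,bool);reg[250:320,x0:x1]=1
    k=P[reg&(f.max(2)<60)&(P[...,2]>.17)]; print(len(k),np.percentile(k[:,2],[0,1,5,20]).round(4)); lo=k[k[:,2]<np.percentile(k[:,2],10)]; print(lo.min(0).round(4),lo.max(0).round(4))
s=load("s10.npz");P=cloud(s);f=s["frame"].astype(int)
k=P[(f.max(2)<60)&(np.hypot(P[...,0]-.5476,P[...,1]-.0406)<.075)&(P[...,2]>.165)&(P[...,2]<.25)]; print("scene",len(k),np.percentile(k[:,2],[0,1,5,20]).round(4))
```

```text
block top [0.5498 0.0416 0.1629] [0.16233933 0.16346412]
block centre minEnclosing ((548.370361328125, 42.36039733886719), 27.934391021728516) [0.55071543 0.04219758 0.16273671]
2253 [0.1877 0.1894 0.192  0.1993]
[0.5324 0.082  0.1877] [0.551  0.0969 0.1947]
2325 [0.1866 0.1885 0.1915 0.1992]
[ 0.5472 -0.0138  0.1866] [ 0.568  -0.0018  0.1942]
scene 235 [0.165  0.1652 0.1663 0.1983]
```

```bash
python3 -m handwheel '[[0,0.1,0.1,-0.6,0,0,0],[0,0.05,0.05,-1,0,0,0],[0,0,0,-1,0,0,0],[0,0,0,-0.7,0,0,0],[0,0,0,-0.4,0,0,0],[0,0,0,-0.2,0,0,0],[0,0,0,0,0,0,0],[0,0,0,0,0,0,0]]' 45
python3 - <<'E'
from rig import eyes,manip
from h import *
c=eyes.capture("scene"); np.savez("s11.npz",**c);crop(c,220,120,340,240,5,"pics/s11.png")
s=manip.sense();print(s["contact_force"],s["tool_pos"])
E
```

```text
t: 29.65
tool_pos: [0.5494, 0.0421, 0.111]
tcp_rot: [3.141, -0.001, 0.16]
contact_force: [-0.3, 0.9, -0.7]
grip_width: 0.088
[0.0026718  0.02936185 0.03272483] [0.54941186 0.04216382 0.11109163]
```

View pics/s11.png

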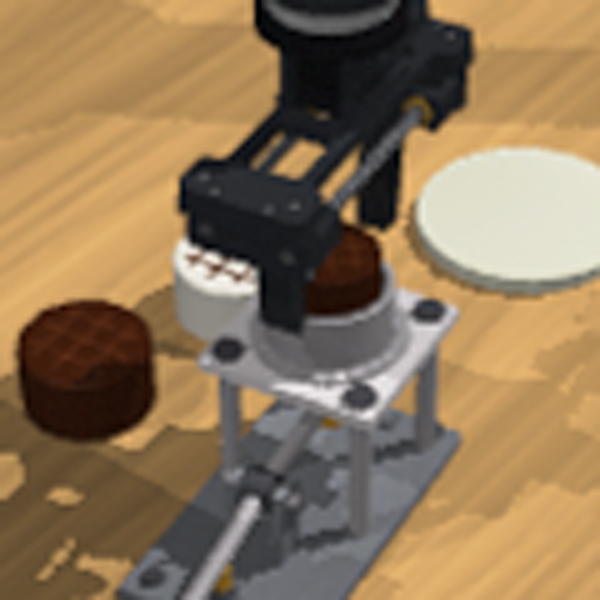

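Run:
```python
from h import *
c=load("s11.npz"); rv=cv2.Rodrigues(c["R"])[0]
a=np.array([np.sin(.16),-np.cos(.16)]) # jaw dir
b=np.array([np.cos(.16),np.sin(.16)])
o=np.array([.5494,.0422])
for z in(.1405,.148,.111):
  pts=[[*(o+a*r+b*w),z] for r in(.044,.0615) for w in(-.009,.009)]
  p=cv2.projectPoints(np.array(pts),rv,c["t"],K(c),c["dist"])[0].reshape(-1,2); print(z,((p-[220,120])*5).round(0).tolist())
P=cloud(c)
for (u,v) in((275,322),(290,325),(280,300)): print(P[120+v//5,220+u//5].round(4))
```

```text
0.1405 [[277.0, 327.0], [307.0, 338.0], [260.0, 347.0], [291.0, 357.0]]
0.148 [[277.0, 316.0], [307.0, 327.0], [260.0, 335.0], [290.0, 346.0]]
0.111 [[278.0, 370.0], [308.0, 381.0], [261.0, 390.0], [291.0, 401.0]]
[ 0.5589 -0.0178  0.1611]
[ 0.566  -0.0146  0.1594]
[ 0.5617 -0.0168  0.1749]
```

Finger ends are at about z 0.148–0.152, clear of the rim and overlapping the block by more than 10 mm. Closing.

```bash
python3 -m handwheel '[[1,0,0,0,0,0,0],[1,0,0,0,0,0,0],[1,0,0,0,0,0,0],[1,0,0,0,0,0,0],[1,0,0,0,0,0,0],[1,0,0,0,0,0,0],[1,0,0,0,0,0,0],[1,0,0,0,0,0,0]]' 45;  python3 -m handwheel '[[1,0,0,0.05,0,0,0],[1,0,0,0.1,0,0,0],[1,0,0,0.15,0,0,0],[1,0,0,0.2,0,0,0],[1,0,0,0.25,0,0,0],[1,0,0,0.25,0,0,0],[1,0,0,0.2,0,0,0],[1,0,0,0.2,0,0,0]]' 45
python3 - <<'E'
from rig import eyes,manip
from h import *
c=eyes.capture("scene"); np.savez("s12.npz",**c);crop(c,220,120,340,240,5,"pics/s12.png")
s=manip.sense();print(s["contact_force"],s["tool_pos"])
E
```

```text
t: 30.5
tool_pos: [0.5492, 0.0422, 0.1108]
tcp_rot: [-3.142, -0.0, 0.16]
contact_force: [0.3, 0.5, 1.1]
grip_width: 0.0549
t: 31.3
tool_pos: [0.5494, 0.0419, 0.1255]
tcp_rot: [3.141, -0.001, 0.16]
contact_force: [1.6, 0.2, -0.3]
grip_width: 0.0548
[-0.04768669  0.97894544 -1.70588468] [0.54950366 0.04189024 0.12569207]
```

View pics/s12.png

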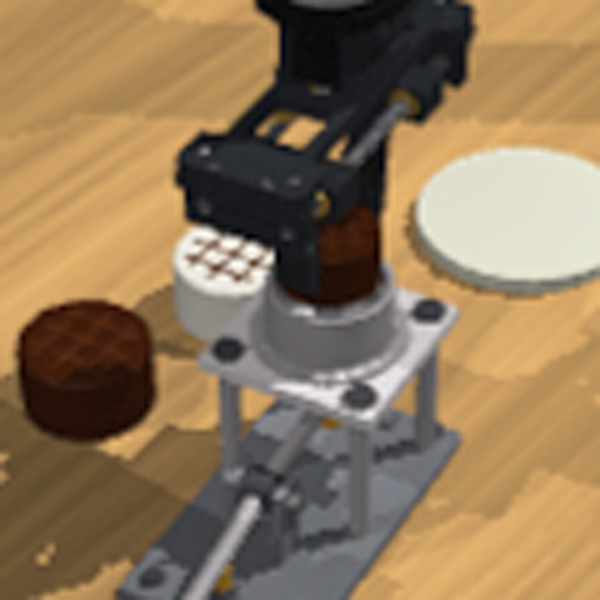

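```bash
python3 - <<'E'
from h import *
c=load("w10.npz");B=blob(masks(c)["pale"],(35,190)); print(B[2])
b=B[0]; b=b[b[:,0]>2]
print(circ(onplane(c,b,.012)))
P=cloud(c); print(np.median(P[170:210,20:60].reshape(-1,3),0))
for n in("scene0.npz","top0.npz"):
    c=load(n);B=blob(masks(c)["pale"],(325,164) if n[0]=="s" else (135,275)); print(circ(onplane(c,B[0],.012)))
E
python3 -m handwheel '[[1,0,0,0.8,0,0,0],[1,0,0,1.2,0,0,0],[1,0,0,1.5,0,0,0],[1,-0.2,1,1,0,0,0],[1,-0.4,2,0.3,0,0,0],[1,-0.5,3,0,0,0,0],[1,-0.6,3.5,0,0,0,0],[1,-0.6,3.5,0,0,0,0]]'
```

```text
[   0  128   94  122 9462]
(array([0.50447043, 0.30277609]), np.float64(0.0686356054729708))
[nan nan nan]
(array([0.50264454, 0.30255487]), np.float64(0.06762379926034412))
(array([0.50430691, 0.30672722]), np.float64(0.06845491182443102))
t: 32.15
tool_pos: [0.5257, 0.1742, 0.1736]
tcp_rot: [-3.141, -0.001, 0.16]
contact_force: [-0.0, -0.9, -0.9]
grip_width: 0.0544
```

```bash
python3 -m handwheel '[[1,-0.5,3.3,0,0,0,0],[1,-0.5,3.3,-0.5,0,0,0],[1,-0.5,2.8,-2,0,0,0],[1,-0.4,2,-3,0,0,0],[1,-0.3,1.2,-3.3,0,0,0],[1,0,0.5,-3,0,0,0],[1,0,0,-2,0,0,0],[1,0,0,-1,0,0,0]]'
python3 - <<'E'
from rig import eyes,manip
from h import *
c=eyes.capture("scene"); np.savez("s13.npz",**c);crop(c,250,90,390,210,5,"pics/s13.png")
c=eyes.capture("wrist"); np.savez("w13.npz",**c);cv2.imwrite("pics/w13.png",c["frame"][:,:,::-1])
s=manip.sense();print(s["contact_force"],s["tool_pos"],s["grip_width"])
E
```

```text
t: 32.95
tool_pos: [0.5026, 0.3038, 0.0234]
tcp_rot: [3.141, 0.003, 0.161]
contact_force: [-0.4, -0.1, -0.9]
grip_width: 0.0545
[ 0.2114085   0.11087975 -0.42348727] [0.50321127 0.30318017 0.02408528] 0.05489502952676681
```

View pics/s13.png

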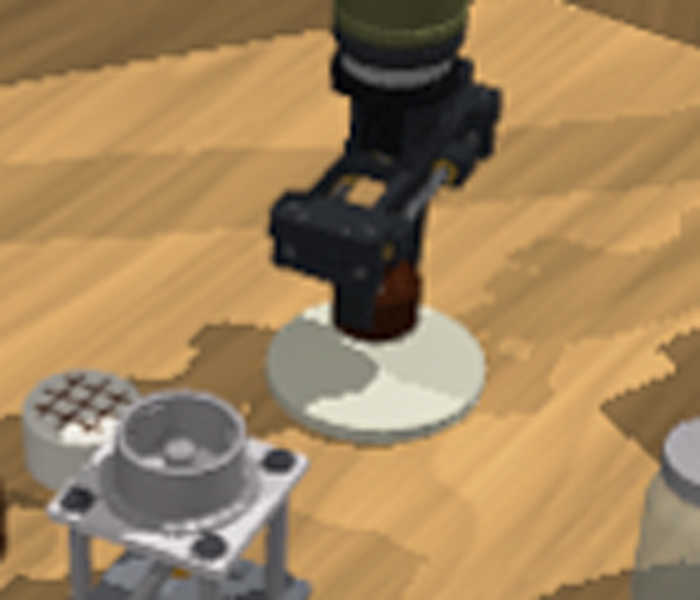

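View pics/w13.png

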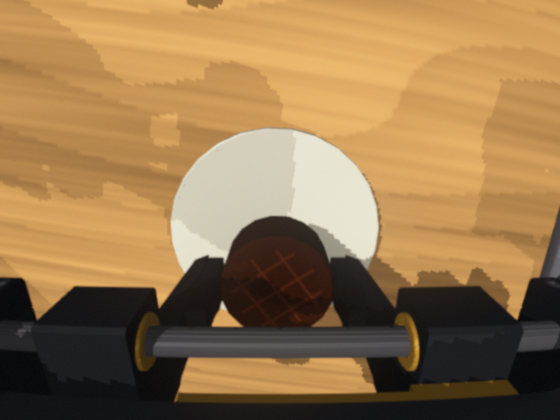

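Scene: the block is held upright above the board (crop (378,320)). Wrist: board centred near column 275, block at column 277. I'll descend and feel for contact.

```bash
python3 - <<'E'
from h import *
c=load("w13.npz");B=blob((c["frame"].min(2)>110)&(c["frame"][...,0].astype(int)-c["frame"][...,2]<45),(260,180)); b=B[0]; b=b[(b[:,1]<205)]
print(B[2],circ(onplane(c,b,.012)))
E
python3 -m handwheel '[[1,0,0,-0.4,0,0,0],[1,0,0,-0.6,0,0,0],[1,0,0,-0.6,0,0,0],[1,0,0,-0.5,0,0,0],[1,0,0,-0.4,0,0,0],[1,0,0,-0.2,0,0,0],[1,0,0,-0.1,0,0,0],[1,0,0,0,0,0,0]]';python3 -c "
from rig import manip
s=manip.sense();print(s['t'],s['tool_pos'],s['contact_force'])"
```

```text
[  171   128   208   145 19410] (array([0.50517362, 0.30462384]), np.float64(0.06811122652372233))
t: 33.85
tool_pos: [0.5041, 0.3031, -0.0033]
tcp_rot: [3.141, 0.0, 0.16]
contact_force: [0.1, -0.4, -1.3]
grip_width: 0.0547
33.85 [ 0.5041215   0.30308945 -0.00329962] [ 0.11857386 -0.37959602 -1.2919654 ]
```

```bash
python3 -m handwheel '[[1,0,0,-0.1,0,0,0],[1,0,0,-0.1,0,0,0],[1,0,0,-0.1,0,0,0],[1,0,0,-0.05,0,0,0],[1,0,0,-0.05,0,0,0],[1,0,0,0,0,0,0],[1,0,0,0,0,0,0],[1,0,0,0,0,0,0]]';python3 -c "
from rig import manip
s=manip.sense();print(s['t'],s['tool_pos'],s['contact_force'])"
```

```text
t: 34.65
tool_pos: [0.5041, 0.3031, -0.0072]
tcp_rot: [3.141, -0.0, 0.16]
contact_force: [-0.5, -0.4, -0.7]
grip_width: 0.055
34.65 [ 0.50413058  0.30308727 -0.00720741] [-0.50942936 -0.41576305 -0.68926875]
```

```bash
python3 -m handwheel '[[1,0,0,-0.05,0,0,0],[1,0,0,-0.05,0,0,0],[1,0,0,-0.05,0,0,0],[1,0,0,-0.05,0,0,0],[1,0,0,0,0,0,0],[1,0,0,0,0,0,0],[1,0,0,0,0,0,0],[1,0,0,0,0,0,0]]';python3 -c "
from rig import manip
s=manip.sense();print(s['t'],s['tool_pos'],s['contact_force'])"
```

```text
t: 35.45
tool_pos: [0.5042, 0.3031, -0.009]
tcp_rot: [3.142, -0.0, 0.16]
contact_force: [-0.3, -0.5, 5.6]
grip_width: 0.0549
35.45 [ 0.50417419  0.30309567 -0.00896276] [-0.26743776 -0.52133775  5.61627565]
```

5.6 N upward: the block stands on the board. Releasing.

```bash
python3 -m handwheel '[[1,0,0,0.05,0,0,0],[0,0,0,0,0,0,0],[0,0,0,0,0,0,0],[0,0,0,0,0,0,0],[0,0,0,0,0,0,0],[0,0,0,0,0,0,0],[0,0,0,0,0,0,0],[0,0,0,0,0,0,0]]' && python3 -m handwheel '[[0,0,0,0.5,0,0,0],[0,0,0,1.5,0,0,0],[0,0,0,2.5,0,0,0],[0,0,0,2.5,0,0,0],[0,0,0,2.5,0,0,0],[0,0,0,2,0,0,0],[0,0,0,1,0,0,0],[0,0,0,0,0,0,0]]'; python3 -m handwheel '[[0,0,0,0,0,0,0],[0,0,0,0,0,0,0],[0,0,0,0,0,0,0],[0,0,0,0,0,0,0],[0,0,0,0,0,0,0],[0,0,0,0,0,0,0],[0,0,0,0,0,0,0],[0,0,0,0,0,0,0]]';python3 - <<'E'
from rig import eyes,manip
from h import *
for n in("scene","wrist","top"):
    c=eyes.capture(n); np.savez(n+"14.npz",**c)
    if n!="scene": cv2.imwrite(f"pics/{n}14.png",c["frame"][:,:,::-1])
    else: crop(c,200,90,390,230,4,"pics/scene14.png")
c=load("wrist14.npz");P=cloud(c);m=masks(c)["brown"]
d=np.hypot(P[...,0]-.504,P[...,1]-.303); q=P[m&(d<.02)&(P[...,2]>.03)]; print(len(q),np.median(q,0),np.percentile(q[:,2],[5,95]))
s=manip.sense();print(s["t"],s["tool_pos"],s["contact_force"],s["grip_width"])
E
```

```text
t: 36.25
tool_pos: [0.5041, 0.3031, -0.0087]
tcp_rot: [3.142, -0.0, 0.16]
contact_force: [-0.5, -0.1, 0.4]
grip_width: 0.088
t: 37.05
tool_pos: [0.5051, 0.3037, 0.1183]
tcp_rot: [-3.14, -0.003, 0.16]
contact_force: [-0.1, 1.0, -0.2]
grip_width: 0.0879
t: 37.85
tool_pos: [0.5041, 0.3031, 0.1163]
tcp_rot: [3.142, -0.0, 0.16]
contact_force: [0.5, 0.5, 0.0]
grip_width: 0.0882
1471 [0.50557068 0.3036962  0.04300503] [0.0418574  0.04419734]
38.0 [0.50413083 0.30315171 0.116324  ] [-0.37243181  0.30154876  0.30895929] 0.08809016803144185
```

View pics/wrist14.png

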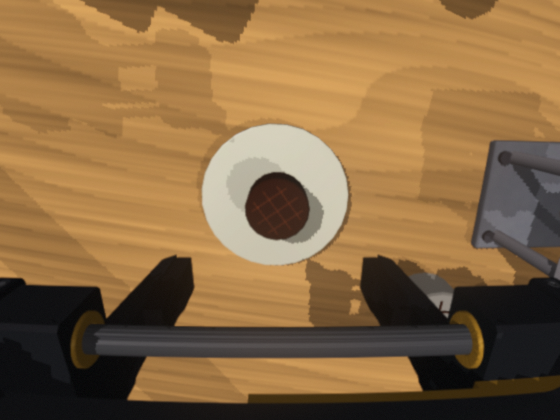

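View pics/scene14.png

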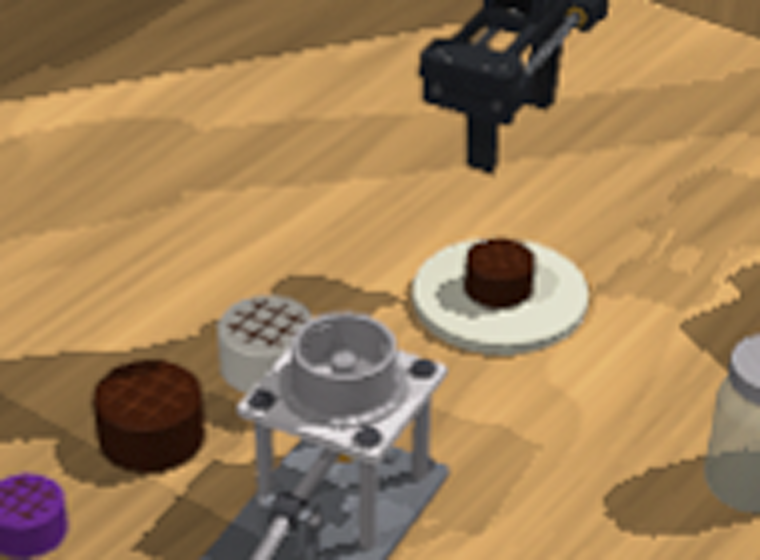

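View pics/top14.png

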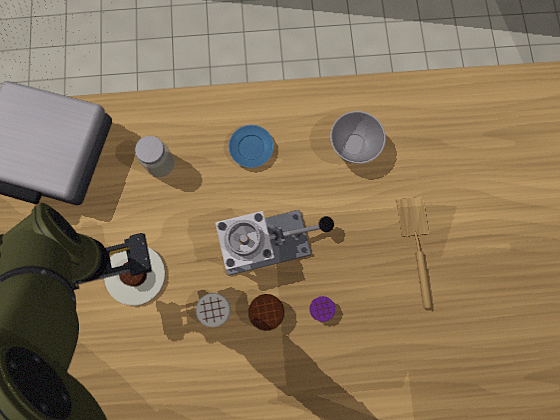

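The block stands upright, grid up, centred on the board (wrist (277,205); top at z 0.043–0.044 = 12 + 32 mm). In the top view the jar, bowl, spoon rest and spatula are where they started. The robot is clear, so I'll hand it in.

Run:
```python
from h import *
c=load("wrist14.npz")
f=c["frame"].astype(int)
B=blob((f.min(2)>95)&(f[...,0]-f[...,2]<45),(240,230)); print("board",circ(onplane(c,B[0],.012)))
B=blob(masks(c)["brown"],(277,205)); print("block",circ(onplane(c,B[0],.044)))
from rig import manip
print(manip.job_done())
```

```text
board (array([0.50459436, 0.30443565]), np.float64(0.0685441644868475))
block (array([0.50749215, 0.3047757 ]), np.float64(0.022831117796305863))
the job is handed in; nothing more can be done
None
```

The block is out of the cup and standing upright, grid up, in the middle of the marble board. I handed the job in at about 38 s of the 51 s allowed; no verdict was reported.

- **Lever:** I pushed it down slowly. The force stayed at about 8–9 N while the block moved, then rose to 14 N with the tool almost still. I took that as the lever bearing on its stop screw and held it there about 0.3 s. By camera depth the block had come up about 23 mm. I never read the lever-to-stop force directly.
- **Block:** I gripped it with 45 N (opening 55 mm), drew it straight up, and lowered it onto the board until I felt 5.6 N. Then I released it and lifted the gripper clear.

**Last checks:**
- **Block and board:** the wrist picture put the block's top at z ≈ 0.043 m (0.044 expected) and its centre about 3 mm from the board's.
- **Bystanders:** in the top view the jar, bowl, spoon rest and spatula look unmoved.
- **Robot:** it was touching nothing.

**Disagreements:**
- **TCP height:** the reported TCP was about 37 mm below the real finger ends. The cameras and the touch on the knob both showed this, and I corrected for it, so the set-down was at a reported z of −0.009.
- **Camera positions:** they differed by about 4 mm in y, so I relied mainly on the wrist camera.
- **Block outline:** in the final wrist picture it came out at 23 mm radius instead of 28. The colour mask missed part of the block, so that 3 mm figure is rough.

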